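# Load a proximity sensor on the ratchet index table and bring it to the test target

### The arm

A 7-joint arm with a two-finger parallel gripper is mounted at the origin on the work surface. World frame = base frame: x ahead of the robot, y to its left, z up, the work surface at z = 0. Lengths are in mm, angles in rad, forces in N, time in s.
With the tool pointing down it reaches from about 400 to 875 mm from the base axis. Payload 4.4 kg.
Tool frame: the origin (TCP) lies at the very end of the fingers, on their centre line; the grasp point (between the pads) lies 19 mm behind it (ctrl.pinch_z is the z of the grasp point in the tool frame, in mm); z points along the fingers, x is the direction in which the jaws open and shut, and the axes are right-handed (so a half turn about z gives the same grasp; the last joint's range is limited). The gripper opens to 85 mm and grips with 20 to 120 N. Pads are 22 mm wide; open, the fingers measure 114 mm over their backs; the gripper's body (76 mm by 85 mm) begins 54 mm behind the grasp point. The pads swing forward as they close: fully open they stand 13 mm farther back than shut.
Start: joints at [1.14, 0.628, 0.038, 1.517, -0.027, 0.996, -0.02], TCP at [231.924, -607.231, 231.313] pointing down, gripper open.
Joint ranges: [-3.06, 3.06], [-0.37, 2.12], [-1.25, 1.32], [0.18, 2.47], [-1.1, 4.24], [0.23, 1.98], [-2.94, 2.94]. Speed limits (rad/s): [2.57, 2.57, 3.14, 3.14, 3.14, 3.14, 3.14].

### API

Orientations are given as [roll, pitch, yaw] about the fixed x, y, z axes, in that order (R = Rz(yaw) Ry(pitch) Rx(roll)).
In Python, from cell import sensors, get_image, order, ctrl gives the robot as it stands.
- The arm moves only by the tool arm_command, never from a script. Its argument "rows" is a list that holds one entry, the list of rows, each a list of 6 numbers: the shift along the tool's x, y, z in mm, then the turn, a rotation vector about the tool's x, y, z in degrees. A call has 1 to 20 rows; each row is the pose to reach, as a shift and turn from the pose commanded when the call began, along the tool's axes at that moment; what a row does not reach only later rows make up. A row lasts 1/12 s, in which the tool goes at most 41.7 mm and 7.16 degrees, less where a joint would pass 70% of its speed; a pose out of reach is approached as far as the arm can. A call with a gripper value outside its range is refused whole. "claw" is the opening, from -1 (shut) to 1 (fully open), set as the call begins (left out, the last holds). The fingers move at their own pace and stop on an object; the grip force is fixed at half the most. Time passes only in rows, so rows that repeat a pose let the fingers close. It gives the time, the measured TCP pose, the force and the opening at its end, in the units of the state.
- sensors.read_state(): the state, without advancing time (a new reading comes with each control period).
- get_image(name): name is "side" or "top"; returns a dict with "pixels" (420x560x3 uint8, red, green, blue), "z_map" (420x560 float32, mm along the optical axis (not along the pixel's ray), 0 where there is no reading), "K" (3x3 intrinsics, pixels), "pose" (4x4, takes a point from camera to world coordinates). Camera axes: x right, y up, looking along -z (the intrinsics and any distortion apply to the point x, -y, -z); pixel columns grow to the right and rows downward; lengths in mm; the calibration is good to about 2 mm. A picture is of the moment at which its call begins.
- order.finish_job(): hands the job in, once; it reports no verdict.
The state is a dict: "clock": time; "qpos": joint angles; "qd": joint speeds; "tau": joint torques, N m; "eef_pos": TCP position; "tool_rot": TCP orientation; "force": force on the tool from outside, world axes, zero at the start; "torque": the same for the moment, N m; "width": finger opening in mm.
Only numpy, scipy, OpenCV 4.12 (cv2) and the standard library are available. Lean on these libraries where they do the work, as an engineer would, in place of code of your own. Each camera call takes 0.05 s, during which the arm holds its last target.

### The job

Put the loose proximity sensor into the empty spring nest of the index table, sensing face outward and flush with the dial's rim, and press it down until both sprung jaws have closed over it; only then let go of it. Then work the ratchet lever, pulling it right over to its stop and pushing it all the way back, one notch a swing, until this sensor stands squarely in front of the steel target plate, and leave the lever back at its rest stop. Turn the dial only with the lever, and leave the other things on the bench where they are.

Things in the scene. Friction and masses are not known exactly. Their poses are not given: they have to be found in the camera images.
- indexer: Bench index table, grey cast base fixed to the bench at a changing place and heading, 250 mm across. Origin: on the bench under the dial's axis, z up. Polar angles here run counter-clockwise from its +x, seen from above: target plate at 90 deg (+y), lever at rest at -70, holding pawl on a bracket at 44 (reaching 158 mm from the axis, 56 mm high). Only lever, dial, pawls and jaws move.
- dial (a joint): Turn of the round dial about its upright axis, rad, growing CLOCKWISE from above, unlimited. The nest points to polar angle 180 deg minus this in the indexer's frame: at 0 to -x, at 1.571 squarely at the target plate. A sprung holding pawl lets it turn only clockwise; notches at multiples of 0.524. At the start 2 to 4 notches short of the target.
- dial_top (a point): Centre of the dial's top, 58 mm above the bench: aluminium disc of radius 110 mm carrying three spring nests 120 deg apart; two already hold sensors, which stay. Under it the dark 12-tooth ratchet wheel, tips at radius 124 mm, 38 to 50 mm above the bench. The dial may stand up to a notch ahead of the holding pawl, against the lever's pawl, until the lever is back at rest; then it settles back.
- nest (a point): Centre of the empty nest, where the middle of a seated sensor's 74 mm body lies (its face is then flush with the rim): 73 mm from the dial's axis, 94 mm above the bench. x outward along the sensor, z up. V saddles carry the barrel, two sprung jaws close over it, all 25 to 36 mm either side of the centre: 48 mm stay free between for the fingers. Jaw arms 24 mm to each side, 49 mm above the dial.
- jaw_left (a joint): Opening of one sprung jaw of the empty nest, rad: 0 shut on nothing, about 0.03 closed over a seated sensor, 0.12 while the barrel passes. Pressed straight down, the barrel meets the jaw rollers with its axis about 22 mm above its seat, spreads them (5 to 15 N) and they snap over it in the last 10 mm. Jaw hinge rods lie 6 mm above the dial.
- jaw_right (a joint): The same for the opposite jaw.
- sensor: The loose proximity sensor: steel threaded barrel 30 mm in diameter, 74 mm long, grey plastic sensing face at one end, brass plug 15 mm in diameter and 16 mm long at the other; 0.19 kg. It lies level on a black V rest, free for the fingers in its middle 48 mm. Origin: on the axis, middle of the 74 mm body (36 mm above the bench at the start); +x points to the sensing face.
- face (a point): Centre of the loose sensor's sensing face, 37 mm from its origin along +x.
- rest: Black V rest fixed to the bench, 92 by 50 mm, carrying the loose sensor on saddles 30 mm either side of its middle; foot plate 8 mm thick. Origin under its middle, on the bench; x along the sensor.
- lever (a joint): Ratchet lever, rad: 0 at the rest stop, growing as it is pulled CLOCKWISE from above (towards the robot) to its other stop at 0.733. It points to polar angle -70 deg minus this. From rest 0.1 rad is free, then its pawl takes the dial along; the next notch holds from about 0.63 on, and the pawl picks up the next tooth only when the lever is back under 0.1. Starts under 0.25; stays where left.
- handle (a point): Point on the axis of the lever's upright black grip, 175 mm from the dial's axis, 92 mm above the bench. Grip: round post 22 mm in diameter, top 112 mm above the bench, clear from 60 mm up. 2 to 8 N swing it. One full swing and return is one notch, a short swing none.
- target (a point): Centre of the front of the target plate: bare steel square 45 by 45 by 3 mm, upright, 120 mm from the dial's axis, 94 mm above the bench, on a post 155 mm from the axis, top 117 mm. Its frame is the indexer's: x along the plate, y away from the dial. A sensor indexed to it has its face 10 mm from it.
- canister: Aluminium screw-top canister, 78 mm in diameter, 116 mm high, standing. Bystander.
- setting_ring: Black oxide setting ring, 90 mm outside, 24 mm high, lying flat. Bystander.
- test_boot: Pale blue ribbed test boot, 64 mm in diameter, 70 mm high, standing. Bystander.
- humidity_cap: Humidity sensor cap, steel foot with glass dome, 68 mm in diameter, 69 mm high, standing. Bystander.
There are look-alikes about, which are no part of the job. There is more than one size of the sensor; the one meant has the size given above.

How it is judged:
By the outcome, as a careful person would: the job done as asked, in the order asked, and still so for the second after the job is handed in, with the robot touching nothing.
It also fails if it takes over 67 s, if anything falls off the work surface, if the arm or the gripper's body presses on something with over 40 N, if the wrist force passes 120 N, or if a joint passes its speed limit or range.

## Working session

There is one attempt and no reset: what is moved stays moved. The work goes in short steps, Python scripts to look and compute and a tool call to move; the robot and the scene stay as the last step left them, time stands still between calls to the robot, and variables do not carry over. Pictures are saved under pics/ and viewed, and the job is handed in when it is done.

Besides the shell and the picture viewer there is one more tool, called as name(argument=value, ...) on one line, values as JSON. arm_command: Moves the arm, as the interface text tells. Its arguments: {"type":"object","properties":{"rows":{"type":"array","items":{"type":"array","items":{"type":"array","items":{"type":"number"}}}},"claw":{"type":"number"}},"required":["rows"]}

```bash
ls; mkdir -p pics; python3 - <<'E'
from cell import sensors, get_image, order, ctrl
import cv2, numpy as np, pickle
print(sensors.read_state())
for n in("side","top"):
    d=get_image(n); cv2.imwrite(f"pics/{n}0.png",d["pixels"][:,:,::-1]); pickle.dump(d,open(f"{n}0.pkl","wb"))
    print(n,d["K"],d["pose"],[k for k in d])
print(ctrl.pinch_z)
E
```

```text
pics
{'clock': 0.0, 'qpos': array([ 1.14020487,  0.62932251,  0.03847843,  1.51838242, -0.02701402,
        0.99625201, -0.02000904]), 'qd': array([ 0.00053367,  0.00068516,  0.00040574,  0.00060983, -0.00168663,
       -0.00065173, -0.00034036]), 'tau': array([ 6.64073086e-04, -5.63387024e+01,  1.22672796e+00, -1.93443489e+01,
        1.11374364e-02,  1.03176810e-02, -1.84004040e-05]), 'eef_pos': array([ 231.68221851, -606.65073503,  230.40041802]), 'tool_rot': array([ 3.14155979e+00,  1.84499358e-03, -1.20605141e+00]), 'force': array([0.16338065, 0.69849261, 0.21064582]), 'torque': array([-0.00234582,  0.01832324, -0.00253718]), 'width': 85.75907952925809}
side [[486.32496737   0.         276.01860757]
 [  0.         486.32496737 210.55488677]
 [  0.           0.           1.        ]] [[-9.62118154e-01  2.09419694e-01 -1.74562449e-01  3.67651736e+02]
 [-2.72060640e-01 -6.96027803e-01  6.64475963e-01  8.08464487e+02]
 [ 1.76540349e-02  6.86795958e-01  7.26635842e-01  9.15795938e+02]
 [ 0.00000000e+00  0.00000000e+00  0.00000000e+00  1.00000000e+00]] ['pixels', 'z_map', 'K', 'pose']
top [[449.81546581   0.         284.31678971]
 [  0.         449.81546581 206.08054787]
 [  0.           0.           1.        ]] [[ 1.37358426e-02  9.94270278e-01 -1.06009152e-01  4.20466063e+02]
 [-9.99833384e-01  1.23827439e-02 -1.34116693e-02  3.16508808e+01]
 [-1.20221400e-02  1.06175710e-01  9.94274704e-01  1.30489846e+03]
 [ 0.00000000e+00  0.00000000e+00  0.00000000e+00  1.00000000e+00]] ['pixels', 'z_map', 'K', 'pose']
-18.700000000000003
```

View pics/side0.png

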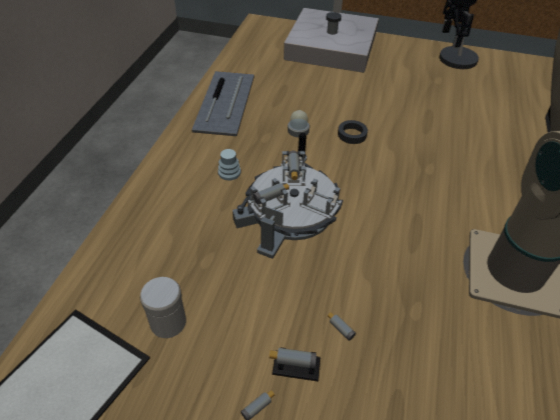

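View pics/top0.png

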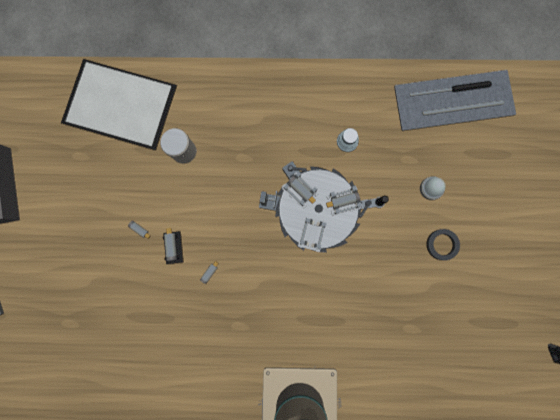

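The candidates in the top view are three loose sensors: (139,230), (210,272), and (172,246) on the black rest. The one on the rest fits because it is the biggest and lies on the V rest; the other two are small ones lying on the bench. I'll confirm with enlarged crops.

```bash
cat > h.py <<'E'
import numpy as np, cv2, pickle
def load(n): return pickle.load(open(n+".pkl","rb"))
def ray(d,u,v):
    K=d["K"];P=d["pose"]
    c=np.array([(u-K[0,2])/K[0,0],-(v-K[1,2])/K[1,1],-1.0])
    return P[:3,3],P[:3,:3]@c
def onplane(d,u,v,z):
    o,r=ray(d,u,v); return o+r*(z-o[2])/r[2]
def proj(d,p):
    P=d["pose"];c=P[:3,:3].T@(np.asarray(p,float)-P[:3,3]);K=d["K"]
    return np.array([K[0,2]+K[0,0]*c[0]/-c[2],K[1,2]+K[1,1]*-c[1]/-c[2]])
def cloud(d):
    h,w=d["z_map"].shape;v,u=np.mgrid[:h,:w];z=d["z_map"];K=d["K"]
    c=np.stack([(u-K[0,2])/K[0,0]*z,-(v-K[1,2])/K[1,1]*z,-z],-1)
    return c@d["pose"][:3,:3].T+d["pose"][:3,3]
E
python3 - <<'E'
from h import *
t=load("top0")["pixels"][:,:,::-1]; s=load("side0")["pixels"][:,:,::-1]
z=lambda im,r,k:cv2.resize(im[r[1]:r[3],r[0]:r[2]],None,fx=k,fy=k,interpolation=cv2.INTER_CUBIC)
a=z(t,(115,210,235,295),6.5);cv2.imwrite("pics/c1.png",a)
cv2.imwrite("pics/c2.png",z(t,(250,150,400,260),5))
cv2.imwrite("pics/c3.png",z(s,(225,100,355,260),3.7))
cv2.imwrite("pics/c4.png",z(s,(235,300,365,420),5))
E
```

```text
(no output)
```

View pics/c1.png

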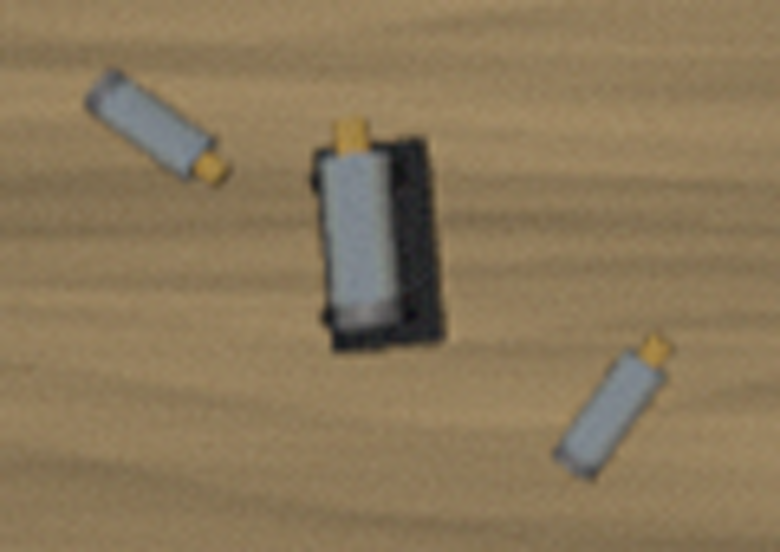

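View pics/c2.png

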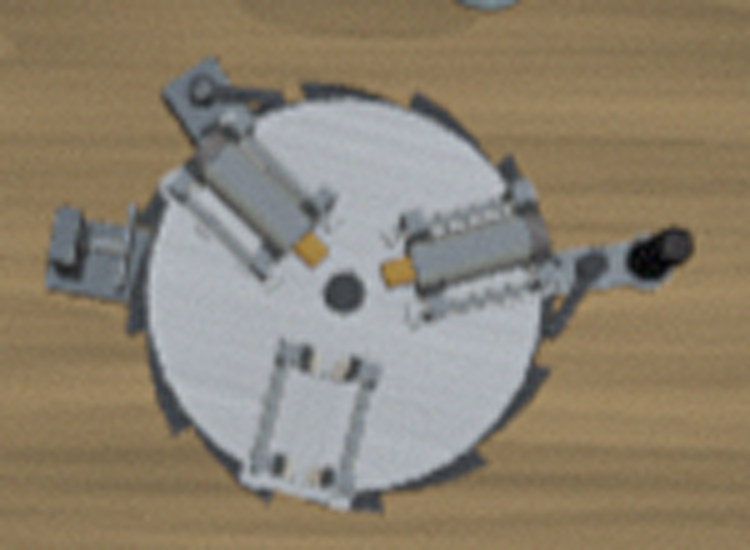

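View pics/c3.png

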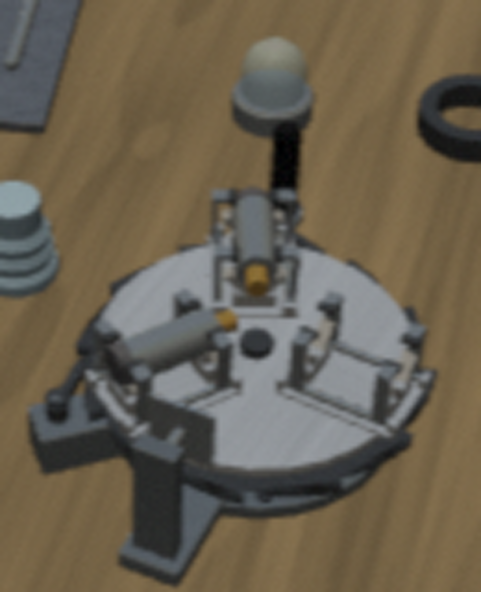

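View pics/c4.png

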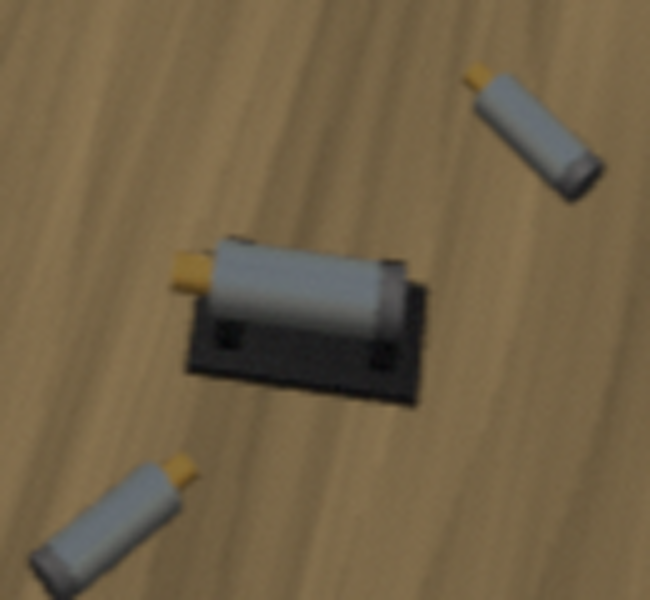

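The crops confirm it. The sensor on the black rest, at top (172,246) and side (297,358), is the large one, with its plug towards +x and its face towards the robot. The empty nest is at top (312,235), the target plate is on the left at (266,202), and the lever grip is at (381,200).

```bash
python3 - <<'E'
from h import *
for n in("top0","side0"):
    d=load(n);C=cloud(d);z=C[...,2];px=d["pixels"].astype(int)
    print(n,"bench z med",np.median(z[(np.abs(z)<15)]))
    g=(np.abs(z-58)<6)&(np.hypot(C[...,0]-550 if 0 else 0,0)<1e9)
    m=(g&(px.min(-1)>120)).astype(np.uint8)
    nl,lab,st,ce=cv2.connectedComponentsWithStats(m); i=1+np.argmax(st[1:,4]); print(st[i],ce[i])
    # convex hull rays on plane z=58 -> circle fit
    cs,_=cv2.findContours((lab==i).astype(np.uint8),cv2.RETR_EXTERNAL,cv2.CHAIN_APPROX_NONE)
    h=cv2.convexHull(max(cs,key=len))[:,0]
    P=np.array([onplane(d,u,v,58)[:2] for u,v in h])
    from scipy.optimize import least_squares
    r=least_squares(lambda p:np.hypot(P[:,0]-p[0],P[:,1]-p[1])-p[2],[550,0,110],loss="soft_l1");print("circle",r.x)
    P=C[lab==i]; print("plane z",np.median(P[:,2]))
    # sensor: points near rest above z=25
    b=onplane(d,*((172,246) if n=="top0" else (297,358)),36);print("rough sensor",b)
    sel=(np.hypot(C[...,0]-b[0],C[...,1]-b[1])<75)&(z>22)
    ss=C[sel];hsv=px[sel];br=(hsv[:,0]-hsv[:,2]>50)
    print("brass",br.sum(),ss[br].mean(0)); S=ss[~br&(hsv.min(1)>70)]
    print("ztop",np.percentile(S[:,2],95)); 
    v,u=np.nonzero(sel);w=~br&(hsv.min(1)>70)
    print("px rect",cv2.minAreaRect(np.stack([u,v],1)[w].astype(np.float32)))
    rect=cv2.minAreaRect(S[:,:2].astype(np.float32));print("xy rect",rect)
    # dark grip : z 85..118
    sel=(z>60)&(z<125)&(px.max(-1)<60);
    for (u0,v0) in [((381,200) if n=="top0" else (302,143))]:
        vv,uu=np.nonzero(sel);k=np.hypot(uu-u0,vv-v0)<20
        G=C[vv[k],uu[k]];print("grip",len(G),G.mean(0),G[:,2].max(),"top part",G[G[:,2]>106].mean(0) if (G[:,2]>106).any() else None)
E
```

```text
top0 bench z med -0.13192622585847857
[ 279  170   82   78 3434] [317.95661037 210.72801398]
circle [548.09527743 -46.22499405 109.28181491]
plane z 58.19589517242741
rough sensor [438.65142647 363.8286062   36.        ]
brass 25 [481.53104756 373.96451451  41.48362034]
ztop 53.00379842730695
px rect ((169.80294799804688, 246.438232421875), (26.92047119140625, 10.277331352233887), 85.60128784179688)
xy rect ((437.380859375, 368.72918701171875), (75.28275299072266, 29.88413429260254), 8.466772079467773)
grip 59 [ 568.25022502 -215.16740065   98.54273938] 118.10249323670178 top part [ 569.58042558 -217.80623441  110.24025732]
side0 bench z med -0.2614140565398202
[ 277  168   59   59 1428] [306.16456583 200.3487395 ]
circle [540.41281068 -44.63772837 104.72844303]
plane z 57.547187329682174
rough sensor [433.16954927 370.31761271  36.        ]
brass 50 [479.55334721 377.73163303  41.12080733]
ztop 52.010169831028485
px rect ((296.05999755859375, 356.0799865722656), (39.1737174987793, 12.869343757629395), 8.130102157592773)
xy rect ((435.526611328125, 370.15460205078125), (75.56396484375, 27.81003189086914), 7.199502468109131)
grip 151 [ 567.35578811 -199.95062726   92.33672581] 113.79707933738302 top part [ 568.71603725 -209.54661278  109.7002    ]
```

```bash
python3 - <<'E'
from h import *
t=load("top0");s=load("side0")
Ct=cloud(t);Cs=cloud(s)
c=np.array([547.5,-46.])
def crop(C,lo,hi):
    z=C[...,2];return (np.hypot(C[...,0]-c[0],C[...,1]-c[1])<200)&(z>lo)&(z<hi)
for n,d,C in(("top",t,Ct),("side",s,Cs)):
    z=C[...,2];px=d["pixels"].astype(int)
    # hub z>58 dark near centre
    m=(np.hypot(C[...,0]-c[0],C[...,1]-c[1])<18)&(px.max(-1)<90)&(z>50)
    print(n,"hub",m.sum(),C[m].mean(0))
    r=np.hypot(C[...,0]-c[0],C[...,1]-c[1]);a=np.degrees(np.arctan2(C[...,1]-c[1],C[...,0]-c[0]))
    # post / target
    for lo,hi in((60,125),(112,122)):
        m=(r>112)&(r<185)&(z>lo)&(z<hi)&(a>60)&(a<130)
        print("target pts",lo,m.sum(),C[m].mean(0) if m.any() else "",np.percentile(a[m],[5,50,95]) if m.any() else "")
    m=(r>112)&(r<130)&(z>70)&(z<120)&(a>60)&(a<130); print("plate",m.sum(),C[m].mean(0) if m.any() else "")
    m=(r>120)&(r<175)&(z>30)&(z<85)&(a>20)&(a<70);print("pawl bracket",m.sum(),np.median(a[m]),np.percentile(r[m],95))
    # seated sensors
    m=(r<112)&(z>99)&(z<113)&(px.max(-1)>90)
    nl,lab,st,ce=cv2.connectedComponentsWithStats(m.astype(np.uint8))
    for i in range(1,nl):
        if st[i,4]>30:
            P=C[lab==i][:,:2];rc=cv2.minAreaRect(P.astype(np.float32));mu=P.mean(0)-c
            print(" seat",st[i,4],rc,"polar",np.degrees(np.arctan2(mu[1],mu[0])),np.hypot(*mu))
    m=(r<112)&(z>75)&(px[...,0]-px[...,2]>45)
    nl,lab,st,ce=cv2.connectedComponentsWithStats(m.astype(np.uint8))
    for i in range(1,nl):
        if st[i,4]>5: p=C[lab==i].mean(0);print(" brass",st[i,4],p,np.degrees(np.arctan2(p[1]-c[1],p[0]-c[0])))
def two(pt,ps):
    o1,r1=ray(t,*pt);o2,r2=ray(s,*ps);A=np.stack([r1,-r2],1);k=np.linalg.lstsq(A,o2-o1,rcond=None)[0]
    p,q=o1+k[0]*r1,o2+k[1]*r2;return (p+q)/2,np.linalg.norm(p-q)
T=lambda x,y:(250+x/5,150+y/5)
S=lambda x,y:(225+x/3.7,100+y/3.7)
for nm,a,b in[("post top",T(68,232),S(158,450)),("grip top",T(679,243),S(288,130)),("hub",T(344,293),S(256,342)),
 ("jaw oL",T(262,465),S(415,335)),("jaw iL",T(295,350),S(330,300)),("jaw iR",T(370,372),S(303,345)),("jaw oR",T(343,483),S(387,380))]:
    print(nm,two(a,b), "top@107",onplane(t,*a,107)[:2],"side@107",onplane(s,*b,107)[:2])
E
```

```text
top hub 41 [548.22763762 -45.59216373  65.5773189 ]
target pts 60 141 [568.73906544  93.62156602 103.82186181] [74.83602951 81.40624328 86.9971988 ]
target pts 112 48 [570.31452616  92.87274223 114.4834968 ] [74.03032645 80.06145077 89.7485584 ]
plate 41 [565.9689823   74.05232386 104.48193403]
pawl bracket 167 34.59699177235962 154.8462859298584
 seat 298 ((597.1052856445312, -4.601959228515625), (89.77536010742188, 43.594207763671875), 45.363502502441406) polar 43.712269463137254 69.48452811336527
 seat 283 ((565.9620971679688, -110.24832153320312), (40.70444107055664, 88.15148162841797), 34.3543815612793) polar -75.28056811356919 67.31901125280717
 brass 26 [567.28961742 -25.569133    99.88733194] 45.91340973507946
 brass 28 [556.20185184 -73.46225892  98.91200442] -72.41836988216602
side hub 58 [546.47778949 -42.05538947  64.62701588]
target pts 60 509 [567.31872098  94.14752484  94.14478244] [72.79208009 82.49250852 90.28641397]
target pts 112 60 [567.08918443  86.15854118 114.12160041] [72.80808849 81.34603763 90.78848446]
plate 231 [564.03914633  75.19499693  98.15314059]
pawl
[... 949 characters left out ...]
0345993] side@107 [536.73452954  -0.55594608]
jaw oL (array([443.17044716,  -0.99015675, 140.80059278]), np.float64(12.51093793555009)) top@107 [450.25586626  -1.53469829] side@107 [439.93718912 -36.54948062]
jaw iL (array([501.84184448, -17.77560631, 139.87474848]), np.float64(14.647711444393279)) top@107 [511.66315902 -18.55430406] side@107 [499.85062942 -52.84369051]
jaw iR (array([510.31617226, -62.01693129,  52.37484864]), np.float64(12.539577904629168)) top@107 [500.42630031 -58.58043351] side@107 [507.17484658  -6.62608953]
jaw oR (array([448.58867578, -47.5622477 ,  50.6659056 ]), np.float64(12.624074885865216)) top@107 [441.32054886 -44.54118369] side@107 [449.20206458   8.64104184]
```

```bash
python3 - <<'E'
from h import *
s=load("side0")["pixels"][:,:,::-1];t=load("top0")["pixels"][:,:,::-1]
z=lambda im,r,k:cv2.resize(im[r[1]:r[3],r[0]:r[2]],None,fx=k,fy=k,interpolation=cv2.INTER_CUBIC)
cv2.imwrite("pics/c5.png",z(s,(290,165,350,225),10));cv2.imwrite("pics/c6.png",z(t,(290,205,345,260),10))
E
```

```text
(no output)
```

View pics/c5.png

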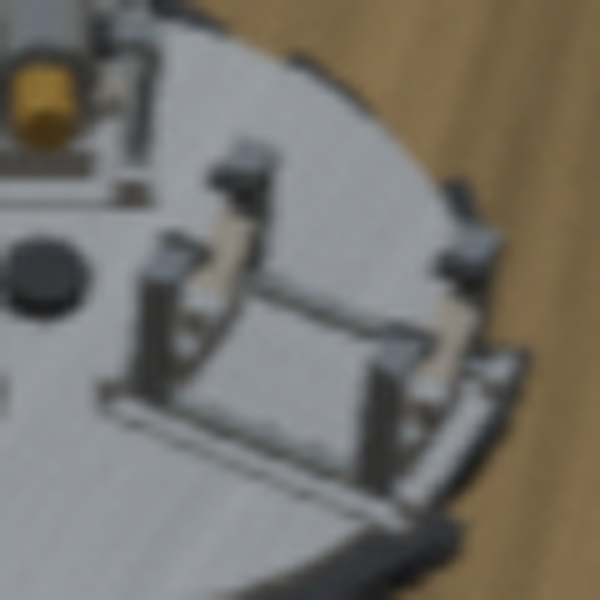

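View pics/c6.png

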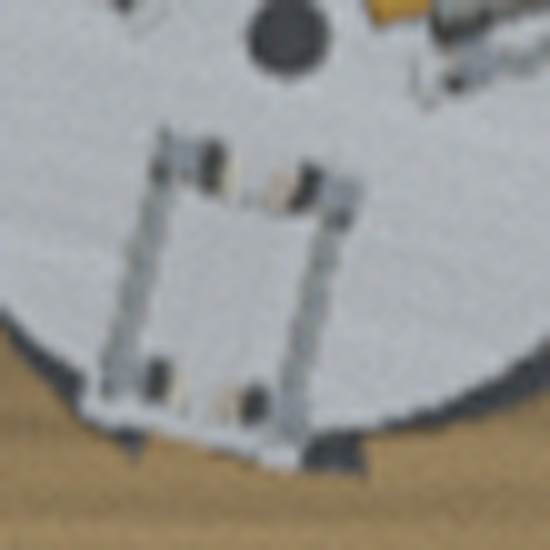

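```bash
python3 - <<'E'
from h import *
t=load("top0");s=load("side0")
def two(pt,ps):
    o1,r1=ray(t,*pt);o2,r2=ray(s,*ps);A=np.stack([r1,-r2],1);k=np.linalg.lstsq(A,o2-o1,rcond=None)[0]
    p,q=o1+k[0]*r1,o2+k[1]*r2;return (p+q)/2,np.linalg.norm(p-q)
T=lambda x,y:(290+x/10-.45,205+y/10-.45)
S=lambda x,y:(290+x/10-.45,165+y/10-.45)
R={}
for nm,a,b in[("iL",T(175,155),S(172,248)),("oL",T(120,370),S(392,343)),("iR",T(340,190),S(255,152)),("oR",T(290,405),S(475,240)),("hub",T(290,38),S(43,270))]:
    R[nm]=two(a,b)[0]; print(nm,*two(a,b),onplane(t,*a,106)[:2],onplane(s,*b,106)[:2])
m=sum(R[k] for k in("iL","oL","iR","oR"))/4;print("mean",m)
ax=(R["oL"]+R["oR"]-R["iL"]-R["iR"]);print("axis",np.degrees(np.arctan2(ax[1],ax[0])))
for c in(R["hub"],np.array([548,-46.2])):
    v=m[:2]-c[:2];print(np.hypot(*v),np.degrees(np.arctan2(v[1],v[0])))
for n,d in(("top",t),("side",s)):
    C=cloud(d);z=C[...,2]
    c=np.array([548,-46.]);r=np.hypot(C[...,0]-c[0],C[...,1]-c[1]);a=np.degrees(np.arctan2(C[...,1]-c[1],C[...,0]-c[0]))
    m=(r>35)&(r<115)&(z>98)&(z<112)&((a>120)|(a<-150));P=C[m];print(n,len(P),P.mean(0),cv2.minAreaRect(P[:,:2].astype(np.float32)))
E
```

```text
iL [510.24209905 -13.20288897 113.08154006] 1.5208316326509799 [511.5387124  -13.39392919] [510.72913334 -20.47318315]
oL [453.57571588   0.83118746 111.0234319 ] 0.751316159302919 [454.0912146    0.73134148] [453.73434564  -4.23042565]
iR [500.72817245 -57.50642202 107.49475947] 3.8410884002556123 [502.74737621 -57.44705073] [499.04306729 -59.16105731]
oR [443.53110426 -44.60961026 105.58285644] 3.830816005963237 [445.43338306 -44.44907366] [441.57986147 -44.27358219]
hub [547.50444045 -46.56888764  63.8080472 ] 0.28804670125793363 [543.32459964 -43.89469826] [538.45971055  -4.22879131]
mean [477.01927291 -28.62193345 109.29564697]
axis 166.69299045419055
72.73411859163424 165.71487719297377
73.12490712329057 166.0907873806046
top 110 [476.47586419 -28.8157262  106.72752727] ((476.28057861328125, -29.34661102294922), (55.52365493774414, 71.64774322509766), 76.52072143554688)
side 136 [475.37619834 -25.04022186 105.30835598] ((474.8734130859375, -28.47313690185547), (58.94342803955078, 72.40898895263672), 75.1875)
```

```bash
cat > go.py <<'E'
import sys,numpy as np
from scipy.spatial.transform import Rotation as Ro
from cell import sensors
# usage: go.py x y z yawdeg  -> shift and turn in tool axes from measured pose
st=sensors.read_state();p=st["eef_pos"];R=Ro.from_euler("xyz",st["tool_rot"])
print("t",round(st["clock"],2),"p",p.round(1),"rpy",np.degrees(st["tool_rot"]).round(2),"F",st["force"].round(1),"T",st["torque"].round(2),"w",round(st["width"],1),"q",st["qpos"].round(2))
if len(sys.argv)>4:
    x,y,z,w=map(float,sys.argv[1:5])
    T=Ro.from_euler("xyz",[180,0,w],degrees=True)
    print("shift",R.inv().apply(np.array([x,y,z])-p).round(1),"turn",np.degrees((R.inv()*T).as_rotvec()).round(2))
E
python3 go.py 560 -100 260 -75
```

```text
t 0.1 p [ 231.7 -606.7  230.5] rpy [ 1.80e+02  1.00e-01 -6.91e+01] F [-0.1  0.  -0.8] T [0.04 0.04 0.08] w 85.3 q [ 1.14  0.63  0.04  1.52 -0.03  1.   -0.02]
shift [-356.3 -487.4  -28.9] turn [0.01 0.1  5.9 ]
```

arm_command(rows=[[[-35,-49,-3,0,0,0.6],[-71,-97,-6,0,0,1.2],[-107,-146,-9,0,0,1.8],[-142,-195,-12,0,0,2.4],[-178,-244,-14,0,0,3],[-214,-292,-17,0,0,3.5],[-249,-341,-20,0,0,4],[-285,-390,-23,0,0,4.7],[-321,-439,-26,0,0,5.3],[-356,-487,-29,0,0,6],[-356,-487,-29,0,0,6],[-356,-487,-29,0,0,6],[-356,-487,-29,0,0,6],[-356,-487,-29,0,0,6],[-356,-487,-29,0,0,6],[-356,-487,-29,0,0,6]]], claw=0.6)

```text
clock: 1.43
eef_pos: [562.8, -93.7, 260.0]
tool_rot: [-3.139, 0.003, -1.301]
force: [0.5, 0.3, -0.5]
width: 68.5
```

```bash
python3 go.py 437 369.5 150 -82.5
```

```text
t 1.43 p [562.8 -93.7 260. ] rpy [-179.84    0.19  -74.54] F [ 0.5  0.3 -0.5] T [-0.01 -0.03  0.04] w 68.5 q [ 0.11  0.48  0.01  1.71 -0.01  0.95 -1.17]
shift [-479.6   -1.9  111.6] turn [-0.15  0.2   7.96]
```

arm_command(rows=[[[-480,-2,112,0,0,8],[-480,-2,112,0,0,8],[-480,-2,112,0,0,8],[-480,-2,112,0,0,8],[-480,-2,112,0,0,8],[-480,-2,112,0,0,8],[-480,-2,112,0,0,8],[-480,-2,112,0,0,8],[-480,-2,112,0,0,8],[-480,-2,112,0,0,8],[-480,-2,112,0,0,8],[-480,-2,112,0,0,8],[-480,-2,112,0,0,8],[-480,-2,112,0,0,8],[-480,-2,112,0,0,8],[-480,-2,112,0,0,8],[-480,-2,112,0,0,8]]])

```text
clock: 2.85
eef_pos: [439.5, 361.5, 148.6]
tool_rot: [-3.141, -0.001, -1.453]
force: [0.8, -0.6, -0.2]
width: 68.2
```

```bash
python3 go.py 437 369.5 90 -82.5; cat > snap.py <<'E'
import sys,pickle,cv2
from cell import get_image
for n in("top","side"):
    d=get_image(n);pickle.dump(d,open(n+sys.argv[1]+".pkl","wb"))
    cv2.imwrite(f"pics/{n}{sys.argv[1]}.png",d["pixels"][:,:,::-1])
E
cat > zoom.py <<'E'
import sys,cv2,pickle
n,u0,v0,u1,v1,k,o=sys.argv[1],*map(int,sys.argv[2:6]),float(sys.argv[6]),sys.argv[7]
im=pickle.load(open(n+".pkl","rb"))["pixels"][v0:v1,u0:u1,::-1]
cv2.imwrite("pics/"+o+".png",cv2.resize(im,None,fx=k,fy=k,interpolation=cv2.INTER_CUBIC))
E
python3 snap.py 1; python3 zoom.py side1 200 250 360 400 4 z1
```

```text
t 2.85 p [439.5 361.5 148.6] rpy [-1.7997e+02 -4.0000e-02 -8.3280e+01] F [ 0.8 -0.6 -0.2] T [-0.02  0.03  0.04] w 68.2 q [-0.77  0.62  0.04  1.83 -0.04  0.69 -2.16]
shift [-8.3  1.6 58.6] turn [-0.03 -0.04 -0.78]
```

View pics/z1.png

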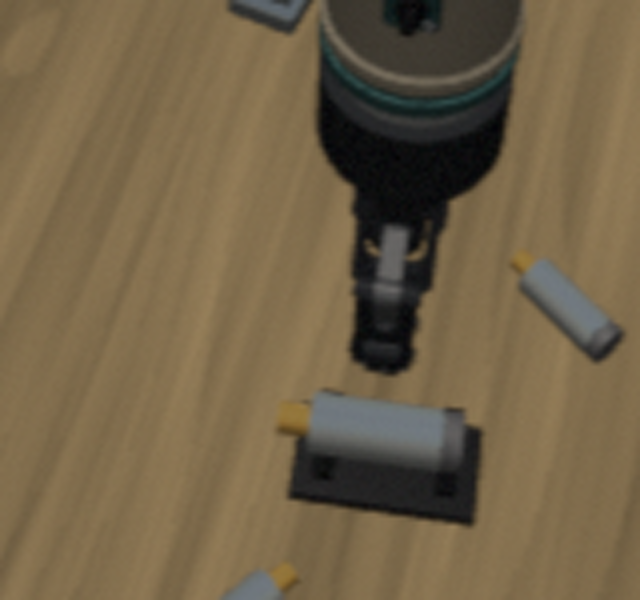

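arm_command(rows=[[[-8.3,1.6,35,0,0,-0.8],[-8.3,1.6,70,0,0,-0.8],[-8.3,1.6,90,0,0,-0.8],[-8.3,1.6,90,0,0,-0.8],[-8.3,1.6,90,0,0,-0.8]]])

```text
clock: 3.37
eef_pos: [435.8, 370.5, 57.9]
tool_rot: [3.14, -0.001, -1.437]
force: [-0.7, 0.2, 1.0]
width: 68.5
```

```bash
python3 go.py 437 369.5 17 -82.5
```

```text
t 3.37 p [435.8 370.5  57.9] rpy [ 1.7992e+02 -7.0000e-02 -8.2360e+01] F [-0.7  0.2  1. ] T [-0.02  0.05 -0.06] w 68.5 q [-0.77  0.76  0.03  1.87 -0.04  0.51 -2.15]
shift [ 1.1 -1.1 40.9] turn [ 0.08 -0.07  0.14]
```

arm_command(rows=[[[1,-1,20,0,0,0],[1,-1,41,0,0,0],[1,-1,41,0,0,0],[1,-1,41,0,0,0]]])

```text
clock: 3.7
eef_pos: [437.5, 370.7, 18.4]
tool_rot: [-3.141, 0.0, -1.437]
force: [0.2, -0.6, 1.0]
width: 68.1
```

arm_command(rows=[[[0,0,0,0,0,0],[0,0,0,0,0,0],[0,0,0,0,0,0],[0,0,0,0,0,0],[0,0,0,0,0,0],[0,0,0,0,0,0],[0,0,0,0,0,0],[0,0,0,0,0,0]]], claw=-1)

```text
clock: 4.37
eef_pos: [437.9, 370.1, 19.1]
tool_rot: [-3.14, -0.0, -1.437]
force: [-0.7, -3.7, 7.9]
width: 28.1
```

```bash
python3 go.py 437 369.5 200 -82.5
```

```text
t 4.37 p [437.9 370.1  19.1] rpy [-1.799e+02 -1.000e-02 -8.234e+01] F [-0.7 -3.7  7.9] T [-0.61  0.08  0.05] w 28.1 q [-0.77  0.83  0.02  1.88 -0.04  0.43 -2.15]
shift [   0.5    0.7 -180.9] turn [-0.1  -0.01  0.16]
```

arm_command(rows=[[[0.5,0.7,-20,0,0,0],[0.5,0.7,-50,0,0,0],[0.5,0.7,-90,0,0,0],[0.5,0.7,-130,0,0,0],[0.5,0.7,-155,0,0,0],[0.5,0.7,-155,0,0,0],[0.5,0.7,-155,0,0,0],[0.5,0.7,-155,0,0,0]]])

```text
clock: 5.03
eef_pos: [435.5, 369.4, 171.7]
tool_rot: [3.14, -0.001, -1.436]
force: [-1.2, -0.3, -2.8]
width: 28.6
```

```bash
python3 go.py; python3 snap.py 2; python3 zoom.py side2 220 210 370 350 4 z2;python3 zoom.py top2 120 180 220 280 5 z2t
```

```text
t 5.03 p [435.5 369.4 171.7] rpy [ 1.7992e+02 -5.0000e-02 -8.2290e+01] F [-1.2 -0.3 -2.8] T [-0.01  0.04 -0.  ] w 28.6 q [-0.78  0.59  0.04  1.8  -0.03  0.75 -2.16]
```

View pics/z2.png

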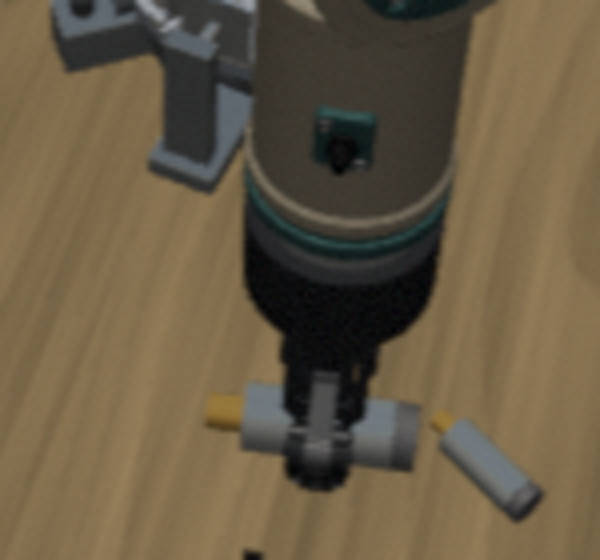

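View pics/z2t.png

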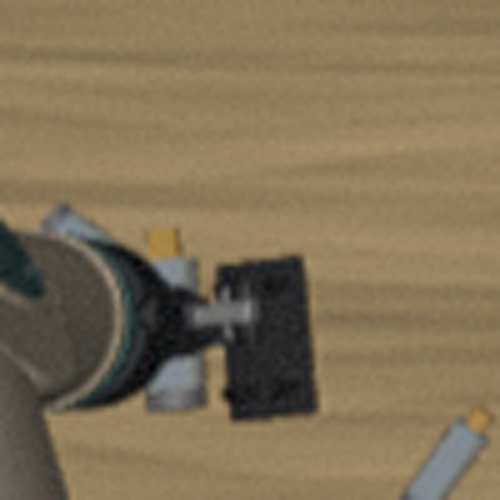

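```bash
cat > held.py <<'E'
from h import *
import sys
k,zs=sys.argv[1],float(sys.argv[2]);cx,cy=map(float,sys.argv[3:5])
from cell import sensors
st=sensors.read_state();p=st["eef_pos"];yw=st["tool_rot"][2];f=np.array([np.sin(yw),-np.cos(yw)]);f=np.array([np.cos(yw-np.pi/2),np.sin(yw-np.pi/2)])
print("tcp",p,"face dir",f)
for n in("top","side"):
    d=load(n+k);C=cloud(d);px=d["pixels"].astype(int);z=C[...,2]
    q=C[...,:2]-p[:2];al=q@f;ac=q@np.array([-f[1],f[0]])
    m=(np.abs(ac)<20)&(np.abs(al)<70)&(z>zs-12)&(z<zs+22)
    br=m&(px[...,0]-px[...,2]>45)
    body=m&~br&(px.min(-1)>60)&(np.abs(al)>13)
    print(n,"brass along",np.percentile(al[br],[2,50,98]).round(1) if br.any() else None,"body along min/max",np.percentile(al[body],[0.5,1,99,99.5]).round(1),"n",body.sum(),"ztop neg/pos",np.percentile(z[body&(al<0)],95).round(1),np.percentile(z[body&(al>0)],95).round(1))
    for s in(-1,1):
        b=body&(al*s>13);print("  side",s,"across mean",ac[b].mean().round(1))
E
python3 held.py 2 190 0 0
python3 - <<'E'
from h import *
s=load("side2")
for z in(188,192):
    a=onplane(s,281,314,z);b=onplane(s,323.75,319.25,z);print(a,b,np.hypot(*(a-b)[:2]),(a+b)/2)
E
```

```text
tcp [435.16916537 369.11449424 170.66951527] face dir [-0.99095951 -0.13416128]
top brass along [-50.6 -44.  -14.5] body along min/max [-36.4 -35.6  38.7  38.9] n 157 ztop neg/pos 203.5 204.4
  side -1 across mean 9.1
  side 1 across mean 4.4
side brass along [-48.7 -42.2 -35.2] body along min/max [-34.4 -34.3  39.9  40.1] n 376 ztop neg/pos 202.8 202.8
  side -1 across mean -5.6
  side 1 across mean -5.1
[467.8803495  375.38444357 188.        ] [395.26492265 364.68538917 188.        ] 73.39938678678193 [431.57263607 370.03491637 188.        ]
[467.32948842 377.76467144 192.        ] [395.11315931 367.12441953 192.        ] 72.99598037592968 [431.22132386 372.44454549 192.        ]
```

```bash
python3 go.py 478 -28.8 135 -103.6
```

```text
t 5.13 p [435.2 369.1 170.7] rpy [ 1.7983e+02 -1.2000e-01 -8.2290e+01] F [ 0.1  0.3 -3.5] T [0. 0. 0.] w 28.5 q [-0.78  0.59  0.04  1.8  -0.03  0.75 -2.16]
shift [400.   10.8  36.5] turn [ 0.15 -0.15 21.31]
```

arm_command(rows=[[[30,1,0,0,0,2],[65,2,0,0,0,4],[100,3,0,0,0,6],[135,4,0,0,0,8],[170,5,0,0,0,10],[205,6,0,0,0,12],[240,7,0,0,0,14],[275,8,0,0,0,16],[310,9,0,0,0,18],[345,10,10,0,0,20],[375,10.5,20,0,0,21.3],[395,10.8,30,0,0,21.3],[400,10.8,36,0.1,-0.1,21.3],[400,10.8,36,0.1,-0.1,21.3],[400,10.8,36,0.1,-0.1,21.3],[400,10.8,36,0.1,-0.1,21.3],[400,10.8,36,0.1,-0.1,21.3]]])

```text
clock: 6.55
eef_pos: [479.3, -26.0, 136.5]
tool_rot: [-3.14, 0.003, -1.805]
force: [0.2, -0.7, -2.9]
width: 28.2
```

```bash
python3 go.py 478 -28.8 118 -103.6;python3 snap.py 3; python3 held.py 3 153 0 0; python3 zoom.py side3 230 120 380 260 4 z3;python3 zoom.py top3 260 160 400 270 5 z3t
```

```text
t 6.55 p [479.3 -26.  136.5] rpy [-1.7992e+02  1.6000e-01 -1.0344e+02] F [ 0.2 -0.7 -2.9] T [ 0.06  0.01 -0.05] w 28.2 q [-0.07  0.54  0.09  2.08 -0.1   0.53 -1.7 ]
shift [ 3.1  0.7 18.5] turn [-0.08  0.16  0.16]
tcp [479.4832857  -26.43869833 136.67440292] face dir [-0.97251329  0.23284738]Traceback (most recent call last):
  File "held.py", line 13, in <module>
    print(n,"brass along",np.percentile(al[br],[2,50,98]).round(1) if br.any() else None,"body along min/max",np.percentile(al[body],[0.5,1,99,99.5]).round(1),"n",body.sum(),"ztop neg/pos",np.percentile(z[body&(al<0)],95).round(1),np.percentile(z[body&(al>0)],95).round(1))
                                                                                                              ~~~~~~~~~~~~~^^^^^^^^^^^^^^^^^^^^^^^^^^
    return _quantile_unchecked(
        a, q, axis, out, overwrite_input, method, keepdims, weights)
    return _ureduce(a,
                    func=_quantile_ureduce_func,
    ...<5 lines>...
                    overwrite_input=overwrite_input,
                    method=method)
    r = func(a, **kwargs)
    result = _quantile(arr,
                       quantiles=q,
    ...<2 lines>...
                       out=out,
                       weights=wgt)
    slices_having_nans = np.isnan(arr[-1, ...])
                                  ~~~^^^^^^^^^
IndexError: index -1 is out of bounds for axis 0 with size 0
```

View pics/z3.png

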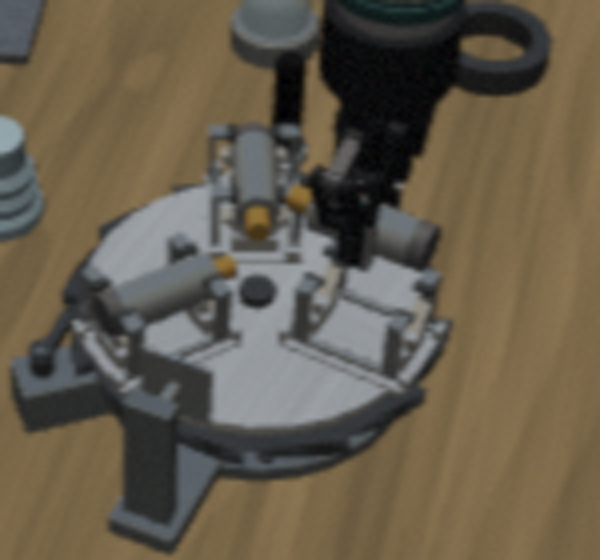

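View pics/z3t.png

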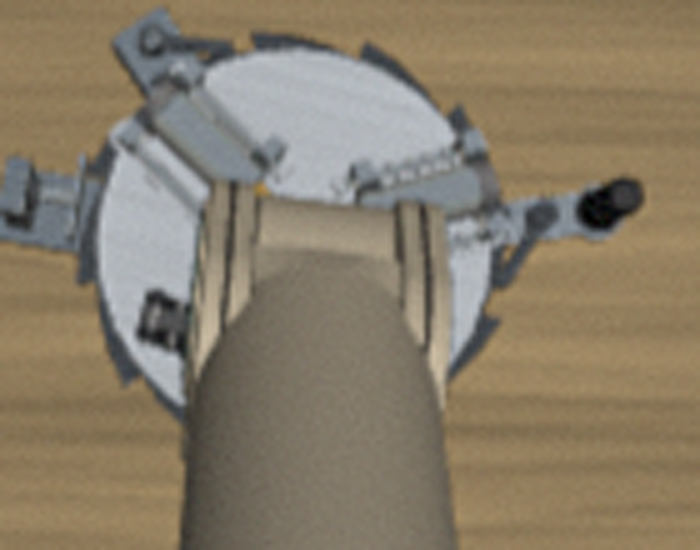

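```bash
python3 - <<'E'
from h import *
from cell import sensors
st=sensors.read_state();p=st["eef_pos"];yw=st["tool_rot"][2];f=np.array([np.cos(yw-np.pi/2),np.sin(yw-np.pi/2)])
d=load("side3");C=cloud(d);px=d["pixels"].astype(int);z=C[...,2]
q=C[...,:2]-p[:2];al=q@f;ac=q@np.array([-f[1],f[0]])
m=(np.abs(ac)<25)&(np.abs(al)<70)&(z>p[2]+5)&(z<p[2]+38)
br=m&(px[...,0]-px[...,2]>45);body=m&~br&(px.min(-1)>60)&(al>13)
print(p,br.sum(),np.percentile(al[br],[2,50,98]),ac[br].mean(),body.sum(),np.percentile(al[body],[98,99,99.5,100]),np.percentile(z[body],[1,99]),np.percentile(ac[body],[1,50,99]))
E
```

```text
[479.4832857  -26.43869833 136.67440292] 26 [-48.85681115 -43.43800362 -37.74237636] -3.0900781662969274 107 [39.47873301 39.94050183 40.35642773 40.79236396] [142.9516417  169.30100421] [-14.50807476  -6.67138354   8.31487522]
```

arm_command(rows=[[[2.8,0.8,15,0,0.1,0.2],[2.8,0.8,30,0,0.1,0.2],[2.8,0.8,30,0,0.1,0.2],[2.8,0.8,30,0,0.1,0.2],[2.8,0.8,30,0,0.1,0.2],[2.8,0.8,30,0,0.1,0.2]]])

```text
clock: 7.15
eef_pos: [478.5, -30.1, 107.1]
tool_rot: [-3.139, 0.001, -1.811]
force: [-0.1, 0.1, -2.3]
width: 28.3
```

```bash
python3 go.py 478 -28.8 76.5 -103.6;python3 snap.py 4;  python3 zoom.py side4 230 120 380 260 4 z4
```

```text
t 7.15 p [478.5 -30.1 107.1] rpy [-1.7983e+02  4.0000e-02 -1.0378e+02] F [-0.1  0.1 -2.3] T [ 0.02 -0.04  0.02] w 28.3 q [-0.05  0.59  0.09  2.1  -0.11  0.45 -1.7 ]
shift [-1.1  0.9 30.6] turn [-0.17  0.04 -0.18]
```

View pics/z4.png

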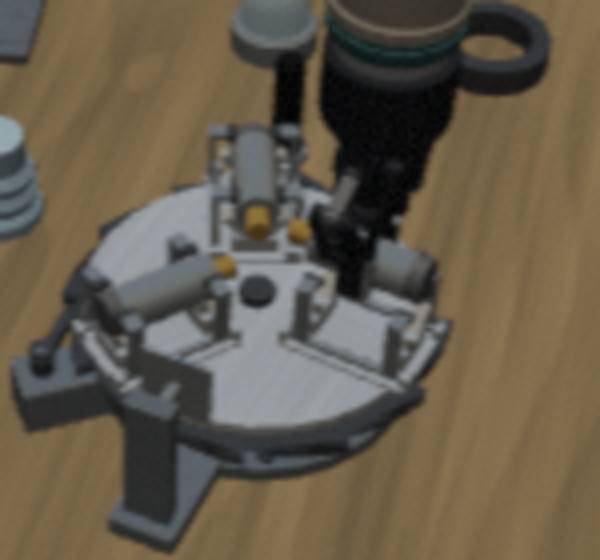

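arm_command(rows=[[[-1.1,0.9,5,0,0,0],[-1.1,0.9,9,0,0,0],[-1.1,0.9,13,0,0,0],[-1.1,0.9,16,0,0,0],[-1.1,0.9,16,0,0,0]]])

```text
clock: 7.67
eef_pos: [478.0, -29.0, 90.1]
tool_rot: [-3.139, 0.0, -1.811]
force: [0.8, -0.4, -2.4]
width: 28.0
```

```bash
python3 go.py 478 -28.8 76.5 -103.6
```

```text
t 7.67 p [478.  -29.   90.1] rpy [-1.7983e+02  3.0000e-02 -1.0377e+02] F [ 0.8 -0.4 -2.4] T [-0.09 -0.49  0.11] w 28.0 q [-0.05  0.62  0.08  2.11 -0.11  0.4  -1.69]
shift [-0.2  0.1 13.6] turn [-0.17  0.03 -0.17]
```

arm_command(rows=[[[-0.2,0.1,3,0,0,0],[-0.2,0.1,6,0,0,0],[-0.2,0.1,9,0,0,0],[-0.2,0.1,9,0,0,0]]])

```text
clock: 8.0
eef_pos: [476.2, -28.7, 80.3]
tool_rot: [3.141, -0.0, -1.812]
force: [0.8, -0.2, -7.4]
width: 28.4
```

arm_command(rows=[[[0,0,3,0,0,0],[0,0,5,0,0,0],[0,0,6,0,0,0],[0,0,6,0,0,0],[0,0,6,0,0,0]]])

```text
clock: 8.42
eef_pos: [476.4, -29.0, 76.9]
tool_rot: [-3.141, 0.0, -1.812]
force: [-4.6, -0.5, 19.9]
width: 28.2
```

```bash
python3 go.py 478 -28.8 76.5 -103.6;python3 snap.py 5;  python3 zoom.py side5 270 140 350 220 8 z5
```

```text
t 8.42 p [476.4 -29.   76.9] rpy [-1.7995e+02  2.0000e-02 -1.0381e+02] F [-4.6 -0.5 19.9] T [-0.04  1.03  0.24] w 28.2 q [-0.05  0.65  0.07  2.12 -0.12  0.37 -1.69]
shift [-0.6 -1.5  0.4] turn [-0.05  0.02 -0.21]
```

View pics/z5.png

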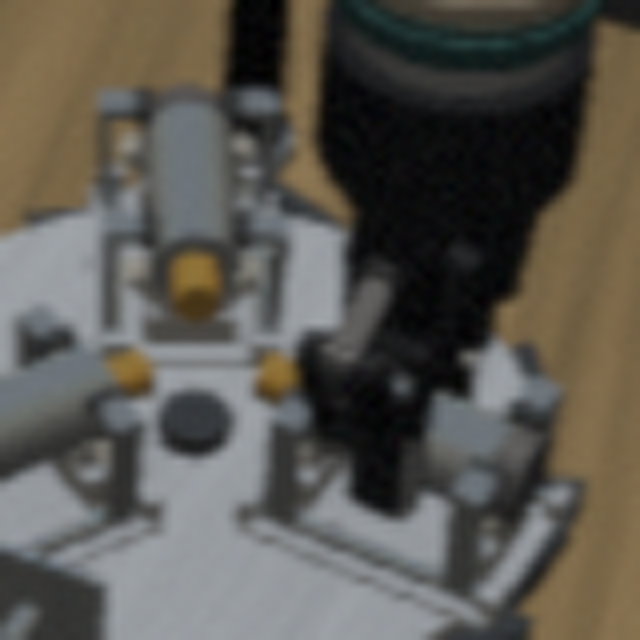

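```bash
cat > seat.py <<'E'
from h import *
import sys
k=sys.argv[1];views=sys.argv[2].split(",");angs=[float(a) for a in sys.argv[3:]]
for n in views:
    d=load(n+k);C=cloud(d);px=d["pixels"].astype(int);z=C[...,2];c={"top":np.array([548.0,-46.0]),"side":np.array([546.8,-45.5])}[n]
    for a in angs:
        f=np.array([np.cos(np.radians(a)),np.sin(np.radians(a))]);q=C[...,:2]-c;al=q@f;ac=q@np.array([-f[1],f[0]])
        m=(np.abs(ac)<13)&(al>8)&(al<125)&(z>88)&(z<114)
        br=m&(px[...,0]-px[...,2]>45);body=m&~br&(px.min(-1)>55)
        print(n,a,"brass",br.sum(),np.percentile(al[br],[2,50,98]).round(1) if br.any() else None,"body",body.sum(),np.percentile(al[body],[.5,1,2,98,99,99.5]).round(1),"ztop",np.percentile(z[body],[90,98]).round(1))
E
python3 seat.py 5 side 166.4 -73.6 46.4; python3 seat.py 0 top,side -73.6 46.4; python3 zoom.py side5 315 180 350 215 16 z5b
```

```text
side 166.4 brass 17 [23.8 27.3 33.1] body 106 [ 25.1  25.9  29.7 111.1 111.5 112.2] ztop [108.7 110.9]
side -73.6 brass 34 [18.7 25.1 36.7] body 209 [ 32.2  34.4  35.1 107.1 107.9 110.4] ztop [108.8 110.1]
side 46.4 brass 19 [21.2 25.6 32.3] body 240 [ 19.3  19.8  25.6 108.2 109.2 109.3] ztop [109.  110.4]
top -73.6 brass 28 [21.2 29.1 36.1] body 270 [ 21.3  24.5  34.8 108.3 108.6 109.3] ztop [110.1 112.2]
top 46.4 brass 26 [21.  28.7 34.4] body 279 [ 19.2  19.5  22.4 107.6 108.2 108.7] ztop [110.6 112.3]
side -73.6 brass 30 [19.3 25.2 37.8] body 202 [ 32.6  33.5  35.6 107.3 109.1 112.3] ztop [108.8 109.9]
side 46.4 brass 19 [20.  25.8 31.6] body 234 [ 20.1  21.   24.2 107.2 108.4 109.4] ztop [109.1 110.5]
```

View pics/z5b.png

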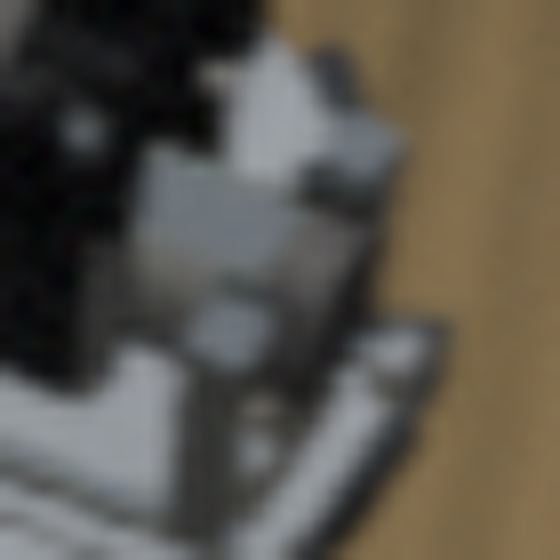

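arm_command(rows=[[[-0.3,-0.7,-0.8,0,0,0],[-0.3,-1.5,-1.5,0,0,0],[-0.3,-1.5,-1.5,0,0,0],[-0.3,-1.5,-1.5,0,0,0]]])

```text
clock: 8.85
eef_pos: [476.5, -29.0, 77.1]
tool_rot: [3.139, -0.001, -1.812]
force: [-6.1, -1.0, 9.9]
width: 28.4
```

```bash
python3 go.py 478 -28.8 76.5 -103.6;python3 snap.py 6; python3 seat.py 6 side 166.4 -73.6 46.4
```

```text
t 8.85 p [476.5 -29.   77.1] rpy [ 1.7985e+02 -3.0000e-02 -1.0380e+02] F [-6.1 -1.   9.9] T [-0.12  1.17  0.23] w 28.4 q [-0.05  0.65  0.07  2.12 -0.12  0.38 -1.69]
shift [-0.6 -1.5  0.6] turn [ 0.15 -0.03 -0.2 ]
side 166.4 brass 17 [23.7 27.3 32.4] body 108 [ 24.9  26.   29.3 111.8 112.1 112.2] ztop [109.2 109.9]
side -73.6 brass 34 [17.3 24.7 37.1] body 209 [ 34.3  34.8  35.2 107.3 110.4 110.8] ztop [108.7 109.9]
side 46.4 brass 19 [19.9 25.3 32.5] body 243 [ 19.7  20.1  25.7 108.  108.9 109. ] ztop [109.  110.2]
```

arm_command(rows=[[[0,-1,-1,0,0,0],[0,-2,-1.5,0,0,0],[0,-3,-1.5,0,0,0],[0,-3,-1.5,0,0,0],[0,-3,-1.5,0,0,0]]])

```text
clock: 9.37
eef_pos: [481.1, -29.7, 77.9]
tool_rot: [-3.142, -0.0, -1.812]
force: [-4.1, -0.7, -4.1]
width: 28.3
```

```bash
python3 go.py 478 -28.8 76.5 -103.6;python3 snap.py 6; python3 seat.py 6 side 166.4
```

```text
t 9.37 p [481.1 -29.7  77.9] rpy [-1.7999e+02 -1.0000e-02 -1.0381e+02] F [-4.1 -0.7 -4.1] T [-0.17  0.71  0.12] w 28.3 q [-0.05  0.65  0.07  2.11 -0.12  0.39 -1.69]
shift [-0.1  3.2  1.4] turn [-0.01 -0.01 -0.21]
side 166.4 brass 20 [18.  24.4 29.6] body 119 [ 18.4  18.9  19.3 108.3 108.4 108.7] ztop [109.7 111. ]
```

```bash
python3 - <<'E'
from h import *
from scipy.optimize import least_squares
for n in("top0","side0"):
    d=load(n);C=cloud(d);px=d["pixels"].astype(int);z=C[...,2]
    r=np.hypot(C[...,0]-547.5,C[...,1]+46)
    for thr in(105,125):
        m=(r<130)&(abs(z-58)<5)&(px.min(-1)>thr)
        P=C[m][:,:2]
        c=np.array([547.5,-46.])
        for it in range(3):
            a=np.degrees(np.arctan2(P[:,1]-c[1],P[:,0]-c[0]));rr=np.hypot(*(P-c).T);E=[]
            for b in range(-180,180,6):
                k=(a>=b)&(a<b+6)
                if k.sum()>5: E.append(P[k][np.argsort(rr[k])[-2]])
            E=np.array(E);f=least_squares(lambda p:np.hypot(E[:,0]-p[0],E[:,1]-p[1])-p[2],[*c,108],loss="soft_l1",f_scale=1.);c=f.x[:2]
        res=np.hypot(*(E-c).T)-f.x[2]
        print(n,thr,f.x.round(2),len(E),np.abs(res).mean().round(2), "res near 166", [(round(float(np.degrees(np.arctan2(*(e-c)[::-1])))),round(float(x),1)) for e,x in zip(E,res) if np.degrees(np.arctan2(*(e-c)[::-1]))>150])
E
```

```text
top0 105 [547.35 -46.27 108.28] 56 2.02 res near 166 [(152, 3.7), (159, 6.4), (164, 5.3), (169, 6.0), (176, 6.7)]
top0 125 [547.28 -46.28 108.09] 55 1.74 res near 166 [(152, 3.8), (160, 5.6), (164, 5.5), (171, 5.2), (176, 6.8)]
side0 105 [546.87 -44.77 108.09] 55 9.1 res near 166 [(153, 4.1), (160, 1.4), (166, 6.1), (173, 5.8), (177, 6.2)]
side0 125 [546.97 -45.24 106.51] 53 8.64 res near 166 [(152, 1.9), (157, -14.3), (168, 6.0), (170, 6.7), (177, 5.1)]
```

```bash
python3 zoom.py side6 270 130 350 215 7 z6
```

```text
(no output)
```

View pics/z6.png

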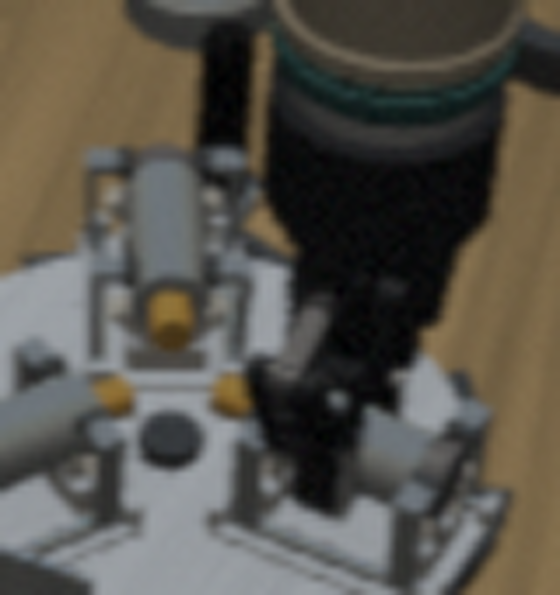

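```bash
python3 - <<'E'
from h import *
d=load("side6")
u=lambda p:((p[0]-270)*7+3,(p[1]-130)*7+3)
for c in([546.9,-45.2],[547.4,-46.0]):
  for a in(166.4,46.4,-73.6):
    f=np.array([np.cos(np.radians(a)),np.sin(np.radians(a))])
    print(c,a,[(r,np.round(u(proj(d,[*(np.array(c)+f*r),94])),0).tolist()) for r in(20,36,110)])
  print("hub",u(proj(d,[*c,62])))
E
python3 - <<'E'
import sys;sys.path.insert(0,'.')
from h import *
d=load("side6");px=d["pixels"].astype(int);m=(px[...,0]-px[...,2]>45)&(px[...,0]<230)
m=m.astype(np.uint8);m[:130]=0;m[215:]=0;m[:,:275]=0;m[:,330:]=0
# restrict to brass hue
hsv=cv2.cvtColor(d["pixels"],cv2.COLOR_RGB2HSV);m&=((hsv[...,1]>140)).astype(np.uint8)
n,l,st,ce=cv2.connectedComponentsWithStats(m)
for i in range(1,n):
    if st[i,4]>6: print(st[i],ce[i],((ce[i]-[270,130])*7+3))
E
```

```text
[546.9, -45.2] 166.4 [(20, [225.0, 395.0]), (36, [266.0, 411.0]), (110, [459.0, 488.0])]
[546.9, -45.2] 46.4 [(20, [126.0, 395.0]), (36, [86.0, 410.0]), (110, [-100.0, 485.0])]
[546.9, -45.2] -73.6 [(20, [172.0, 337.0]), (36, [170.0, 306.0]), (110, [163.0, 173.0])]
hub (np.float64(170.01934337344994), np.float64(440.2881865454101))
[547.4, -46.0] 166.4 [(20, [224.0, 393.0]), (36, [265.0, 410.0]), (110, [458.0, 486.0])]
[547.4, -46.0] 46.4 [(20, [125.0, 393.0]), (36, [86.0, 409.0]), (110, [-101.0, 483.0])]
[547.4, -46.0] -73.6 [(20, [171.0, 335.0]), (36, [170.0, 304.0]), (110, [162.0, 171.0])]
hub (np.float64(169.22067719617144), np.float64(438.5058105575077))
[292 172   5   7  31] [294.09677419 174.80645161] [171.67741935 316.64516129]
[285 185   3   4  11] [286.09090909 186.36363636] [115.63636364 397.54545455]
[301 184   5   5  18] [302.72222222 186.16666667] [232.05555556 396.16666667]
```

arm_command(rows=[[[0,1.5,0,0,0,0],[0,3,0,0,0,0],[0,4,0,0,0,0],[0,4,0,0,0,0]]])

```text
clock: 9.8
eef_pos: [479.8, -28.6, 78.9]
tool_rot: [-3.136, 0.001, -1.812]
force: [2.2, -1.1, -3.3]
width: 28.4
```

```bash
python3 go.py 478 -28.8 76.5 -103.6
```

```text
t 9.8 p [479.8 -28.6  78.9] rpy [-1.7968e+02  7.0000e-02 -1.0380e+02] F [ 2.2 -1.1 -3.3] T [-0.25 -0.48  0.09] w 28.4 q [-0.05  0.65  0.07  2.12 -0.12  0.38 -1.69]
shift [0.6 1.7 2.4] turn [-0.32  0.07 -0.2 ]
```

```bash
python3 snap.py 7; python3 seat.py 7 side 166.4; python3 zoom.py side7 270 130 350 215 7 z7
```

```text
side 166.4 brass 22 [20.3 25.8 31.7] body 98 [ 23.4  27.4  59.5 107.1 108.5 108.6] ztop [110.8 111.6]
```

View pics/z7.png

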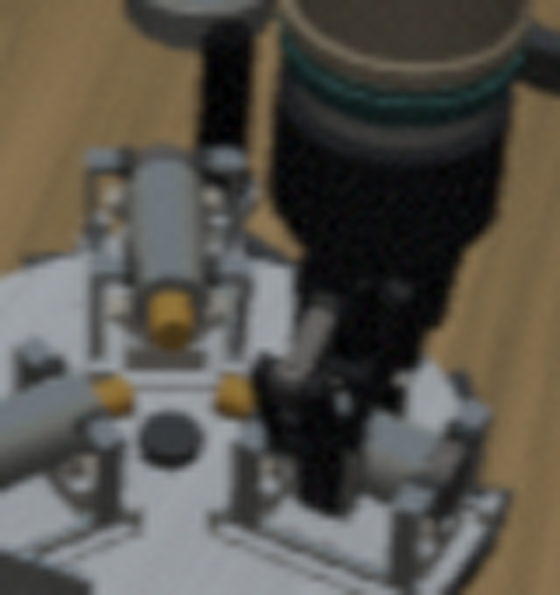

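arm_command(rows=[[[0,0,2,0,0,0],[0,0,4,0,0,0],[0,0,6,0,0,0],[0,0,6,0,0,0]]])

```text
clock: 10.23
eef_pos: [478.9, -29.5, 76.6]
tool_rot: [-3.136, 0.001, -1.812]
force: [-6.2, -3.1, 46.2]
width: 28.2
```

```bash
python3 go.py 478 -28.8 76.5 -103.6; python3 snap.py 8; python3 seat.py 8 side 166.4;python3 zoom.py side8 270 130 350 215 7 z8
```

```text
t 10.23 p [478.9 -29.5  76.6] rpy [-1.7969e+02  5.0000e-02 -1.0384e+02] F [-6.2 -3.1 46.2] T [-0.49  1.44  0.28] w 28.2 q [-0.05  0.65  0.07  2.12 -0.12  0.37 -1.69]
shift [-0.5  1.   0.1] turn [-0.31  0.05 -0.24]
side 166.4 brass 19 [21.5 26.4 31.5] body 105 [ 20.2  20.4  24.2 108.5 108.7 108.7] ztop [108.4 109.2]
```

View pics/z8.png

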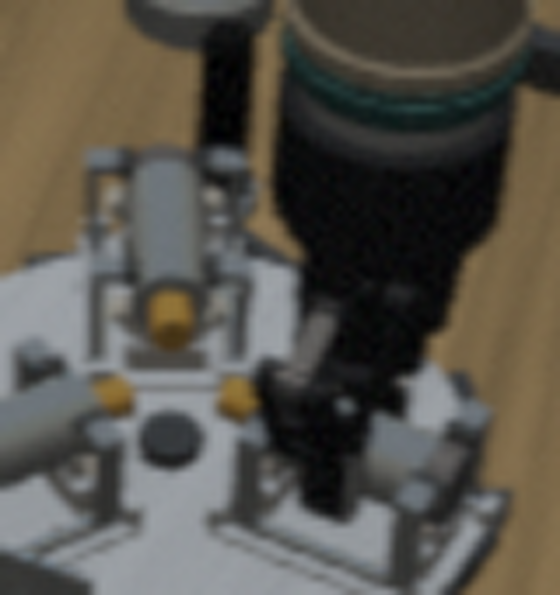

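arm_command(rows=[[[0,0,-2,0,0,0],[0,0,-4,0,0,0],[0,0,-4,0,0,0]]])

```text
clock: 10.58
eef_pos: [478.5, -29.2, 77.2]
tool_rot: [-3.138, 0.0, -1.812]
force: [-0.3, -4.3, 10.6]
width: 28.4
```

arm_command(rows=[[[0,0,0,0,0,0],[0,0,0,0,0,0],[0,0,0,0,0,0],[0,0,0,0,0,0]]], claw=0.2)

```text
clock: 10.92
eef_pos: [477.1, -28.0, 75.9]
tool_rot: [3.141, 0.001, -1.811]
force: [-0.3, -0.6, -0.4]
width: 51.3
```

```bash
python3 go.py 478 -28.8 160 -103.6
```

```text
t 10.92 p [477.1 -28.   75.9] rpy [ 1.7998e+02  3.0000e-02 -1.0377e+02] F [-0.3 -0.6 -0.4] T [-0.02 -0.04 -0.01] w 51.3 q [-0.05  0.65  0.07  2.12 -0.12  0.37 -1.69]
shift [  0.5  -1.  -84.1] turn [ 0.02  0.03 -0.17]
```

arm_command(rows=[[[0,0,-20,0,0,0],[0,0,-45,0,0,0],[0,0,-80,0,0,0],[0,0,-115,0,0,0],[40,0,-125,0,0,0],[80,0,-125,0,0,0],[120,0,-125,0,0,0],[160,0,-125,0,0,0],[200,0,-125,0,0,0],[230,0,-125,0,0,0],[230,0,-125,0,0,0],[230,0,-125,0,0,0]]])

```text
clock: 11.92
eef_pos: [421.6, -253.5, 200.8]
tool_rot: [-3.141, 0.0, -1.816]
force: [0.2, 0.7, 0.1]
width: 51.6
```

```bash
python3 go.py ; python3 snap.py 9; python3 seat.py 9 top,side 166.4 -73.6 46.4;python3 zoom.py side9 240 130 350 240 5 z9; python3 zoom.py top9 250 150 400 270 5 z9t
```

```text
t 11.92 p [ 421.6 -253.5  200.8] rpy [-1.7998e+02  2.0000e-02 -1.0406e+02] F [0.2 0.7 0.1] T [ 0.04  0.01 -0.03] w 51.6 q [ 0.39  0.45  0.13  1.99 -0.09  0.71 -1.24]
top 166.4 brass 24 [21.2 27.  34. ] body 275 [ 30.   33.7  35.5 109.1 110.  110.4] ztop [109.8 112. ]
top -73.6 brass 25 [20.7 27.9 35.7] body 276 [ 21.1  24.9  32.8 108.1 108.9 109.4] ztop [110.2 111.5]
top 46.4 brass 26 [21.  28.7 34.3] body 275 [ 19.2  19.4  22.1 107.5 108.4 108.6] ztop [110.3 112.5]
side 166.4 brass 21 [21.6 27.  32.1] body 246 [ 21.5  24.7  32.6 107.7 108.5 108.7] ztop [108.8 110.6]
side -73.6 brass 33 [20.1 25.9 38. ] body 209 [ 33.7  34.2  34.7 108.5 110.1 110.4] ztop [108.8 109.7]
side 46.4 brass 19 [22.  26.1 31.8] body 232 [ 19.2  21.2  24.5 108.  109.1 109.6] ztop [108.9 110.3]
```

View pics/z9.png

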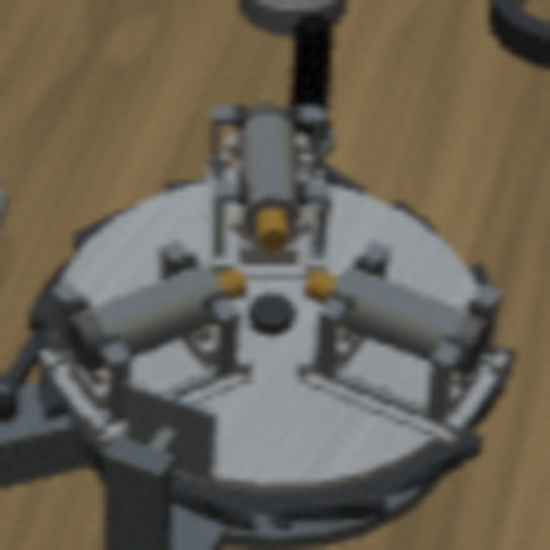

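View pics/z9t.png

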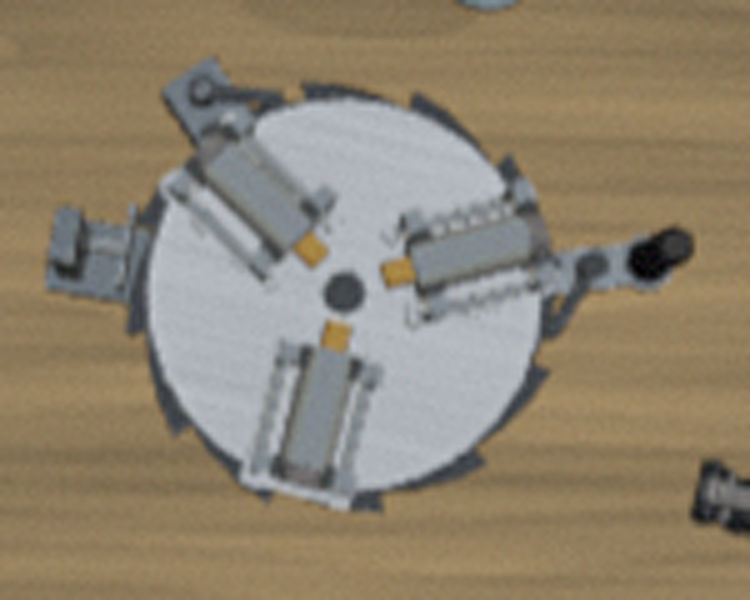

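Both views show the loose sensor seated between its jaws, at top crop (318,410) → px (314,232). Its height and radial position match its two neighbours to within about 1 mm, so on to the lever.

```bash
python3 go.py 569.8 -219.6 170 7.3
```

```text
t 12.02 p [ 422.7 -250.7  200.8] rpy [-1.7998e+02  9.0000e-02 -1.0374e+02] F [0.8 0.4 0. ] T [-0.01 -0.    0.02] w 51.2 q [ 0.39  0.45  0.13  1.99 -0.09  0.71 -1.24]
shift [ -65.1 -135.5   31. ] turn [-1.0000e-01  4.0000e-02 -1.1104e+02]
```

arm_command(rows=[[[-4,-8,2,0,0,-7],[-8,-17,4,0,0,-14],[-12,-25,6,0,0,-21],[-16,-34,8,0,0,-28],[-20,-42,10,0,0,-35],[-24,-51,12,0,0,-42],[-28,-59,14,0,0,-49],[-33,-68,16,0,0,-56],[-37,-76,18,0,0,-63],[-41,-85,20,0,0,-70],[-45,-93,22,0,0,-77],[-49,-102,24,0,0,-84],[-53,-110,26,0,0,-91],[-57,-119,28,0,0,-98],[-61,-127,30,0,0,-105],[-65,-135.5,31,0,0,-111],[-65,-135.5,31,0,0,-111],[-65,-135.5,31,0,0,-111],[-65,-135.5,31,0,0,-111],[-65,-135.5,31,0,0,-111]]])

```text
clock: 13.68
eef_pos: [569.2, -220.8, 170.5]
tool_rot: [3.141, -0.001, 0.124]
force: [-0.3, -1.0, 0.6]
width: 51.1
```

```bash
python3 go.py 569.8 -219.6 78 7.3; python3 snap.py 10; python3 zoom.py side10 250 90 350 190 5 z10; python3 zoom.py top10 330 150 430 250 5 z10t
```

```text
t 13.68 p [ 569.2 -220.8  170.5] rpy [ 1.7997e+02 -3.0000e-02  7.1300e+00] F [-0.3 -1.   0.6] T [0.04 0.01 0.04] w 51.1 q [ 0.57  0.67 -0.41  1.69  0.33  0.85  0.15]
shift [ 0.7 -1.2 92.5] turn [ 0.03 -0.03 -0.17]
```

View pics/z10.png

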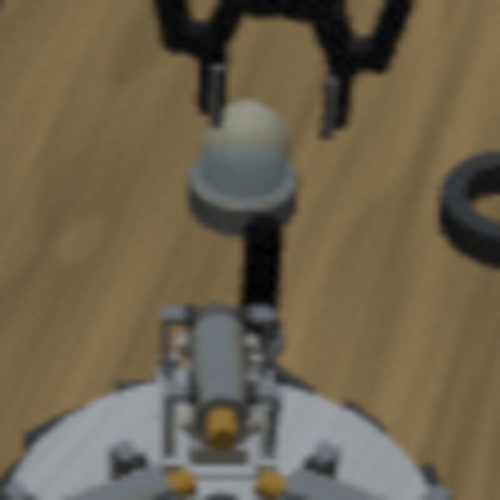

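View pics/z10t.png

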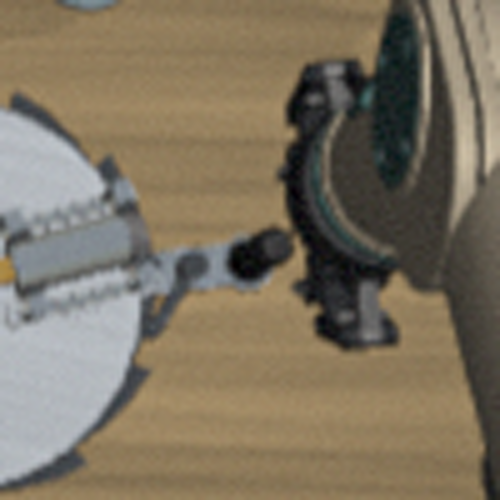

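arm_command(rows=[[[0.7,-1.2,30,0,0,-0.2],[0.7,-1.2,60,0,0,-0.2],[0.7,-1.2,92,0,0,-0.2],[0.7,-1.2,92,0,0,-0.2],[0.7,-1.2,92,0,0,-0.2]]])

```text
clock: 14.2
eef_pos: [569.2, -219.6, 77.5]
tool_rot: [-3.14, 0.002, 0.129]
force: [-0.2, 0.1, -0.1]
width: 51.1
```

```bash
python3 go.py 569.8 -219.6 78 7.3; python3 snap.py 11; python3 zoom.py side11 250 90 350 190 5 z11
```

```text
t 14.2 p [ 569.2 -219.6   77.5] rpy [-1.7994e+02  1.1000e-01  7.3700e+00] F [-0.2  0.1 -0.1] T [-0.03  0.   -0.  ] w 51.1 q [ 0.54  0.79 -0.35  1.75  0.4   0.68  0.09]
shift [ 0.6  0.1 -0.5] turn [-0.06  0.11  0.07]
```

View pics/z11.png

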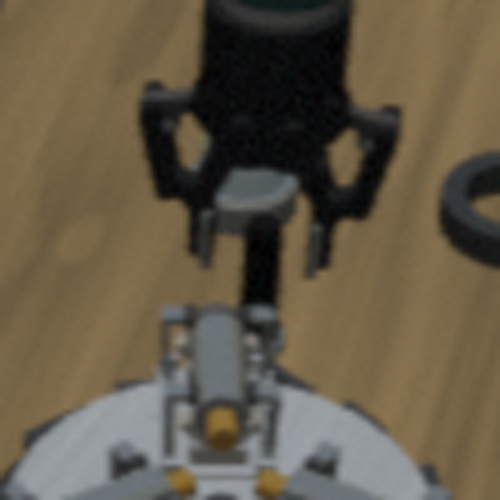

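arm_command(rows=[[[0,0,0,0,0,0],[0,0,0,0,0,0],[0,0,0,0,0,0],[0,0,0,0,0,0],[0,0,0,0,0,0]]], claw=-1)

```text
clock: 14.72
eef_pos: [571.2, -220.4, 80.4]
tool_rot: [3.14, -0.003, 0.129]
force: [-2.3, -0.4, 5.5]
width: 20.3
```

```bash
cat > lev.py <<'E'
import sys,numpy as np
from cell import sensors
st=sensors.read_state();p=st["eef_pos"];c=np.array([547.4,-46.1]);v=p[:2]-c;th=np.degrees(np.arctan2(v[1],v[0]));r=np.hypot(*v)
t=np.radians(th);tang=np.array([np.sin(t),-np.cos(t)]);F=st["force"][:2]
print("t",round(st["clock"],2),"th",th.round(2),"r",r.round(1),"z",p[2].round(1),"yaw",np.degrees(st["tool_rot"][2]).round(2),"F cw",(F@tang).round(1),"Frad",(F@v/r).round(1),"Fz",st["force"][2].round(1),"w",st["width"].round(1))
# rows to target angle
if len(sys.argv)>1:
    from scipy.spatial.transform import Rotation as Ro
    R=Ro.from_euler("xyz",st["tool_rot"]);te=float(sys.argv[1]);n=int(sys.argv[2]);out=[]
    for a in np.linspace(th,te,n+1)[1:]:
        q=np.array([*(c+175*np.array([np.cos(np.radians(a)),np.sin(np.radians(a))])),78.0])
        s=R.inv().apply(q-p);T=Ro.from_euler("xyz",[180,0,a+90],degrees=True);w=np.degrees((R.inv()*T).as_rotvec())
        out.append([*s.round(0),*w.round(0)])
    print([[int(x) for x in o] for o in out])
E
python3 lev.py -119 10
```

```text
Traceback (most recent call last):
  File "lev.py", line 5, in <module>
    print("t",round(st["clock"],2),"th",th.round(2),"r",r.round(1),"z",p[2].round(1),"yaw",np.degrees(st["tool_rot"][2]).round(2),"F cw",(F@tang).round(1),"Frad",(F@v/r).round(1),"Fz",st["force"][2].round(1),"w",st["width"].round(1))
                                                                                                                                                                                                                    ^^^^^^^^^^^^^^^^^
AttributeError: 'float' object has no attribute 'round'
```

```bash
sed -i 's/st\["width"\].round(1)/round(st["width"],1)/' lev.py; python3 lev.py -119 10
```

```text
t 14.72 th -82.21 r 175.9 z 80.4 yaw 7.38 F cw 2.3 Frad 0.1 Fz 5.5 w 20.3
[[-11, -1, 2, 0, 0, 3], [-22, -2, 2, 0, 0, 7], [-34, -4, 2, 0, 0, 11], [-45, -6, 2, 0, 0, 14], [-55, -9, 2, 0, 0, 18], [-66, -13, 2, 0, 0, 22], [-76, -18, 2, 0, 0, 25], [-86, -23, 2, 0, 0, 29], [-96, -29, 2, 0, 0, 33], [-105, -35, 2, 0, 0, 36]]
```

arm_command(rows=[[[-11,-1,0,0,0,3.5],[-22,-2,0,0,0,7],[-34,-4,0,0,0,11],[-45,-6,0,0,0,14.5],[-55,-9,0,0,0,18],[-66,-13,0,0,0,22],[-76,-18,0,0,0,25.5],[-86,-23,0,0,0,29],[-96,-29,0,0,0,33],[-105,-35,0,0,0,36.5],[-105,-35,0,0,0,36.5],[-105,-35,0,0,0,36.5]]])

```text
clock: 15.72
eef_pos: [461.6, -200.0, 80.4]
tool_rot: [3.141, -0.003, -0.51]
force: [-2.7, -1.7, 11.5]
width: 20.4
```

```bash
python3 lev.py -125 3;python3 snap.py 12; python3 zoom.py top12 250 150 400 270 5 z12t
```

```text
t 15.72 th -119.13 r 176.2 z 80.4 yaw -29.2 F cw 1.5 Frad 2.7 Fz 11.5 w 20.4
[[-6, -1, 2, 0, 0, 2], [-12, -2, 2, 0, 0, 4], [-18, -2, 2, 0, 0, 6]]
```

View pics/z12t.png

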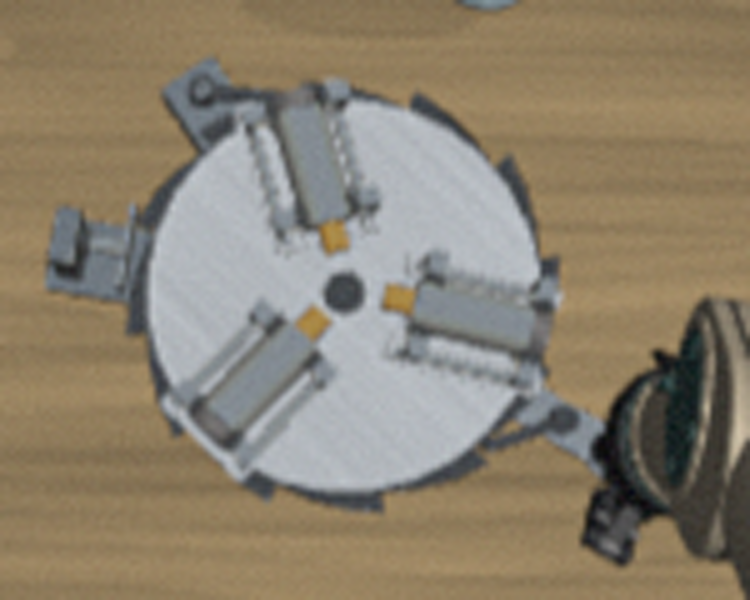

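arm_command(rows=[[[-4,-0.3,0,0,0,1.3],[-8,-0.6,0,0,0,2.5],[-12,-1,0,0,0,3.5],[-12,-1,0,0,0,3.5],[-12,-1,0,0,0,3.5]]])

```text
clock: 16.23
eef_pos: [455.9, -196.7, 80.4]
tool_rot: [-3.142, -0.012, -0.57]
force: [4.3, -10.0, 1.7]
width: 20.4
```

```bash
python3 lev.py -82 11
```

```text
t 16.23 th -121.29 r 176.2 z 80.4 yaw -32.65 F cw -8.9 Frad 6.3 Fz 1.7 w 20.4
[[11, -2, 3, 0, -1, -5], [22, -3, 3, 0, -1, -9], [32, -5, 3, 0, -1, -12], [43, -8, 3, 0, -1, -16], [53, -11, 3, 0, -1, -19], [64, -15, 3, 0, -1, -23], [73, -19, 3, 0, -1, -26], [83, -25, 3, 0, -1, -30], [92, -30, 4, 0, -1, -34], [101, -37, 4, 0, -1, -37], [110, -43, 4, 0, -1, -41]]
```

arm_command(rows=[[[14,-2,0,0,0,-4],[25,-3.5,0,0,0,-8],[36,-5,0,0,0,-12],[47,-8,0,0,0,-16],[57,-11,0,0,0,-19.5],[68,-15,0,0,0,-23],[77,-19,0,0,0,-26.5],[87,-25,0,0,0,-30],[96,-30,0,0,0,-34],[105,-37,0,0,0,-37.5],[114,-43,0,0,0,-41],[114,-43,0,0,0,-41],[114,-43,0,0,0,-41]]])

```text
clock: 17.32
eef_pos: [574.1, -220.0, 80.5]
tool_rot: [3.137, -0.007, 0.145]
force: [2.9, -4.9, 1.9]
width: 20.3
```

```bash
python3 lev.py -78 2
```

```text
t 17.32 th -81.29 r 175.9 z 80.5 yaw 8.33 F cw -2.2 Frad 5.3 Fz 1.9 w 20.3
[[5, -1, 3, 0, 0, -2], [10, -1, 3, 0, 0, -4]]
```

arm_command(rows=[[[4,-0.5,0,0,0,-1],[8,-1,0,0,0,-2],[11,-1.5,0,0,0,-2.5],[11,-1.5,0,0,0,-2.5],[11,-1.5,0,0,0,-2.5]]])

```text
clock: 17.73
eef_pos: [579.9, -219.0, 80.4]
tool_rot: [3.136, 0.002, 0.187]
force: [-6.7, -6.5, 10.4]
width: 20.5
```

```bash
python3 lev.py -119 10;python3 snap.py 13; python3 zoom.py top13 250 150 400 270 5 z13t; python3 seat.py 13 top,side 136.4 137 140.6
```

```text
t 17.73 th -79.35 r 175.9 z 80.4 yaw 10.69 F cw 7.8 Frad 5.2 Fz 10.4 w 20.5
[[-12, -1, 2, 0, 0, 4], [-24, -3, 2, 0, 0, 8], [-36, -5, 2, 0, 0, 12], [-48, -8, 2, 0, 0, 16], [-59, -11, 2, 0, 0, 20], [-71, -16, 2, 0, 0, 24], [-81, -21, 2, 0, 0, 28], [-92, -27, 2, 0, 0, 32], [-102, -34, 2, 0, 0, 36], [-112, -41, 2, 0, 0, 40]]
top 136.4 brass 23 [21.5 27.2 33.2] body 241 [ 22.3  26.8  32.7 109.3 109.5 109.6] ztop [109.6 111. ]
top 137.0 brass 23 [21.5 27.2 33.2] body 242 [ 22.4  27.   32.8 109.2 109.5 109.7] ztop [109.6 111. ]
top 140.6 brass 23 [21.4 27.1 33.4] body 275 [ 23.5  28.8  34.2 109.3 110.2 110.3] ztop [109.5 111. ]
side 136.4 brass 16 [19.7 24.6 30.9] body 272 [ 28.8  34.6  37.6 108.5 109.5 110.7] ztop [108.6 110.2]
side 137.0 brass 16 [19.7 24.6 30.9] body 273 [ 28.9  34.7  37.8 108.4 109.5 110.6] ztop [108.6 110.2]
side 140.6 brass 16 [19.5 24.4 30.7] body 268 [ 29.2  34.3  38.  108.9 109.9 110.5] ztop [108.6 110.2]
```

View pics/z13t.png

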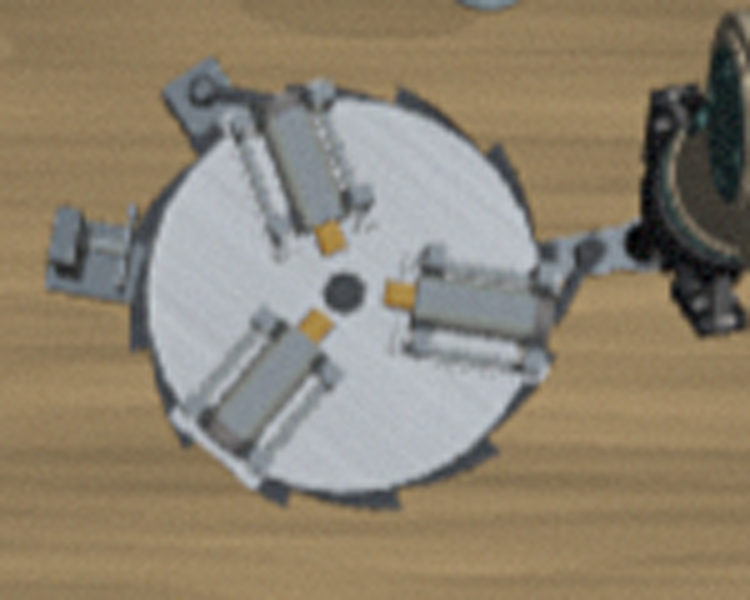

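arm_command(rows=[[[-16,-1,0,0,0,4],[-28,-2,0,0,0,8],[-40,-4,0,0,0,12],[-52,-7,0,0,0,16],[-63,-10,0,0,0,20],[-75,-15,0,0,0,24],[-85,-20,0,0,0,28],[-96,-26,0,0,0,32],[-106,-33,0,0,0,36],[-117,-41,0,0,0,40],[-122,-45,0,0,0,42],[-127,-49,0,0,0,43],[-127,-49,0,0,0,43],[-127,-49,0,0,0,43]]])

```text
clock: 19.0
eef_pos: [455.9, -196.6, 80.5]
tool_rot: [-3.14, -0.02, -0.562]
force: [11.4, -15.7, -6.6]
width: 19.8
```

```bash
python3 lev.py -79 11
```

```text
t 19.0 th -121.28 r 176.1 z 80.5 yaw -32.22 F cw -17.9 Frad 7.5 Fz -6.6 w 19.8
[[12, -2, 3, 0, -1, -5], [23, -3, 3, 0, -1, -9], [35, -5, 3, 0, -1, -12], [46, -8, 3, 0, -1, -16], [57, -12, 4, 0, -1, -20], [68, -16, 4, 0, -1, -24], [79, -21, 4, 0, -1, -28], [89, -27, 4, 0, -1, -32], [99, -34, 5, 0, -1, -36], [108, -41, 5, 0, -1, -39], [117, -49, 5, 0, -1, -43]]
```

arm_command(rows=[[[18,-1,0,0,0,-4],[30,-2,0,0,0,-8],[42,-4,0,0,0,-12],[53,-7,0,0,0,-16],[64,-11,0,0,0,-20],[75,-15,0,0,0,-24],[86,-20,0,0,0,-28],[96,-26,0,0,0,-32],[106,-33,0,0,0,-36],[115,-40,0,0,0,-39],[124,-46,0,0,0,-43],[129,-50,0,0,0,-43.5],[129,-50,0,0,0,-43.5],[129,-50,0,0,0,-43.5]]])

```text
clock: 20.17
eef_pos: [579.7, -218.5, 80.3]
tool_rot: [3.139, 0.007, 0.2]
force: [-11.7, -2.8, 15.6]
width: 20.4
```

```bash
python3 lev.py -119 10;python3 snap.py 14; python3 zoom.py top14 250 150 400 270 5 z14t
```

```text
t 20.17 th -79.37 r 175.4 z 80.3 yaw 11.46 F cw 12.0 Frad 0.6 Fz 15.6 w 20.4
[[-12, -1, 2, 0, 0, 5], [-24, -2, 2, 0, 0, 9], [-36, -5, 3, 0, 0, 13], [-48, -8, 3, 0, 0, 17], [-59, -12, 3, 0, 0, 21], [-70, -16, 3, 0, 0, 25], [-81, -22, 3, 0, 0, 29], [-92, -28, 3, 0, 0, 33], [-102, -35, 3, 0, 0, 37], [-111, -42, 3, 0, 0, 40]]
```

View pics/z14t.png

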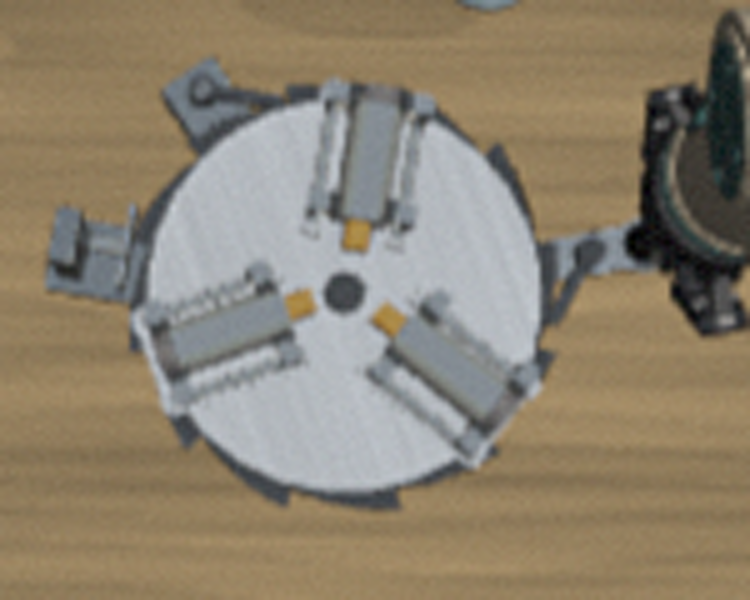

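The second swing counted: our sensor is now at crop (225,335), one notch short of the plate at (130,250). One swing is left.

arm_command(rows=[[[-17,-1,0,0,0,4],[-29,-2,0,0,0,8],[-41,-5,0,0,0,12],[-53,-8,0,0,0,16],[-64,-12,0,0,0,20],[-76,-16,0,0,0,24],[-86,-22,0,0,0,28],[-97,-28,0,0,0,32],[-107,-35,0,0,0,36],[-117,-42,0,0,0,40],[-122,-46,0,0,0,42],[-126,-49,0,0,0,43.5],[-126,-49,0,0,0,43.5],[-126,-49,0,0,0,43.5]]])

```text
clock: 21.43
eef_pos: [456.5, -195.7, 80.3]
tool_rot: [-3.138, -0.014, -0.562]
force: [7.9, -5.1, -0.4]
width: 20.7
```

```bash
python3 lev.py -79 11
```

```text
t 21.43 th -121.28 r 175.0 z 80.3 yaw -32.19 F cw -9.4 Frad 0.3 Fz -0.4 w 20.7
[[12, -1, 2, 0, -1, -5], [23, -2, 3, 0, -1, -9], [35, -4, 3, 0, -1, -12], [46, -7, 3, 0, -1, -16], [57, -11, 3, 0, -1, -20], [68, -15, 3, 0, -1, -24], [79, -20, 3, 0, -1, -28], [89, -26, 4, 0, -1, -32], [99, -33, 4, 0, -1, -36], [108, -40, 4, 0, -1, -39], [117, -47, 4, 0, -1, -43]]
```

arm_command(rows=[[[15,-1,0,0,0,-4],[27,-2,0,0,0,-8],[39,-4,0,0,0,-12],[50,-7,0,0,0,-16],[61,-11,0,0,0,-20],[72,-15,0,0,0,-24],[83,-20,0,0,0,-28],[93,-26,0,0,0,-32],[103,-33,0,0,0,-36],[112,-40,0,0,0,-39],[121,-46,0,0,0,-43],[127,-50,0,0,0,-43.5],[127,-50,0,0,0,-43.5],[127,-50,0,0,0,-43.5]]])

```text
clock: 22.6
eef_pos: [579.5, -217.3, 80.2]
tool_rot: [-3.14, 0.009, 0.2]
force: [-14.1, 2.0, 18.9]
width: 20.3
```

```bash
python3 lev.py
```

```text
t 22.6 th -79.39 r 174.2 z 80.2 yaw 11.48 F cw 13.5 Frad -4.6 Fz 18.9 w 20.3
```

arm_command(rows=[[[0,0,0,0,0,0],[0,0,0,0,0,0],[0,0,0,0,0,0],[0,0,0,0,0,0]]], claw=0.2)

```text
clock: 22.93
eef_pos: [585.2, -218.2, 78.8]
tool_rot: [3.141, -0.003, 0.199]
force: [-0.2, 0.1, 0.5]
width: 51.0
```

```bash
python3 lev.py; python3 go.py 579.5 -218 78 10.6
```

```text
t 22.93 th -77.6 r 176.2 z 78.8 yaw 11.4 F cw 0.2 Frad -0.2 Fz 0.5 w 51.0
t 22.93 p [ 585.2 -218.2   78.8] rpy [ 1.7996e+02 -1.5000e-01  1.1400e+01] F [-0.2  0.1  0.5] T [ 0.03  0.   -0.03] w 51.0 q [ 0.55  0.81 -0.39  1.71  0.44  0.71  0.13]
shift [-5.6 -1.3  0.8] turn [ 0.04 -0.15  0.8 ]
```

arm_command(rows=[[[-5,-1,0,0,0,0],[-5,-1,-20,0,0,0],[-5,-1,-50,0,0,0],[-5,-1,-85,0,0,0],[-5,-1,-120,0,0,0],[-40,20,-125,0,0,0],[-75,40,-125,0,0,0],[-105,60,-125,0,0,0],[-135,80,-125,0,0,0],[-165,100,-125,0,0,0],[-165,100,-125,0,0,0],[-165,100,-125,0,0,0],[-165,100,-125,0,0,0]]])

```text
clock: 24.02
eef_pos: [442.7, -348.4, 203.3]
tool_rot: [-3.142, -0.002, 0.199]
force: [0.7, 0.7, -0.3]
width: 51.6
```

```bash
python3 go.py ; python3 snap.py 15; python3 zoom.py top15 250 150 400 270 5 z15t;python3 zoom.py side15 220 90 360 250 3.7 z15; python3 - <<'E'
from h import *
d=load("top15");C=cloud(d);px=d["pixels"].astype(int);z=C[...,2]
m=(px.max(-1)<60)&(z>60)&(z<125);v,u=np.nonzero(m);k=np.hypot(C[v,u,0]-578,C[v,u,1]+220)<40;G=C[v,u][k];g=G[G[:,2]>104].mean(0);c=np.array([547.4,-46.1])
print("grip",g,np.degrees(np.arctan2(*(g[:2]-c)[::-1])))
for n in("top15","side15"):
    d=load(n);C=cloud(d);px=d["pixels"].astype(int);z=C[...,2]
    r=np.hypot(C[...,0]-c[0],C[...,1]-c[1]);m=(r<50)&(z>88)&(px[...,0]-px[...,2]>45)
    nl,l,st,ce=cv2.connectedComponentsWithStats(m.astype(np.uint8))
    for i in range(1,nl):
        if st[i,4]>5: p=C[l==i].mean(0)[:2]-c;print(n,"brass polar",np.degrees(np.arctan2(p[1],p[0])),np.hypot(*p))
E
python3 seat.py 15 top,side 80.7 -39.3 200.7
```

```text
t 24.02 p [ 442.7 -348.4  203.3] rpy [-1.800e+02 -1.300e-01  1.138e+01] F [ 0.7  0.7 -0.3] T [-0.02 -0.07  0.  ] w 51.6 q [ 0.93  0.57 -0.49  1.79  0.34  0.86  0.49]
grip [ 579.07430914 -215.21103625  110.75375563] -79.39147662262454
top15 brass polar -38.68193289884999 28.68363480862446
top15 brass polar 79.98857127868193 28.542526384245466
top15 brass polar -158.0254506994571 27.304228897638005
side15 brass polar -34.4035555813654 27.43391441370402
side15 brass polar -167.27086135448207 28.40156002477824
side15 brass polar 84.79143356424089 25.543844766055948
top 80.7 brass 25 [21.8 28.4 34.7] body 279 [ 20.6  23.3  30.5 120.  121.6 123.2] ztop [110.4 111.7]
top -39.3 brass 29 [20.1 27.7 36.1] body 274 [ 19.9  20.1  26.  107.9 108.9 109.5] ztop [110.6 111.8]
top 200.7 brass 22 [21.8 27.9 33.9] body 283 [ 24.5  29.   34.8 109.3 110.2 110.6] ztop [110.2 111.9]
side 80.7 brass 11 [19.8 24.  30.7] body 265 [ 19.6  20.3  25.6 122.3 122.7 123. ] ztop [109.6 112.6]
side -39.3 brass 32 [18.2 28.1 37.8] body 203 [ 20.   34.8  35.5 107.  108.2 108.2] ztop [108.8 110.6]
side 200.7 brass 31 [20.7 27.5 35.6] body 239 [ 36.   37.   37.1 108.7 109.  110.2] ztop [108.6 110. ]
```

View pics/z15t.png

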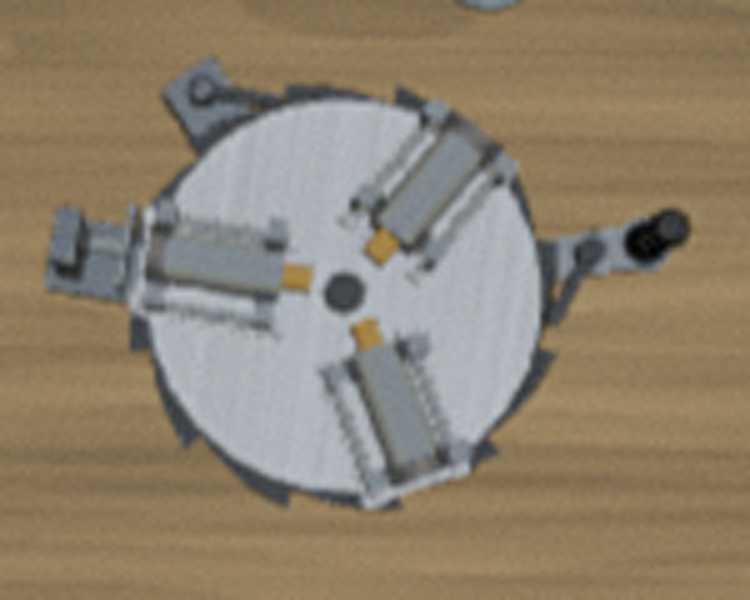

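View pics/z15.png

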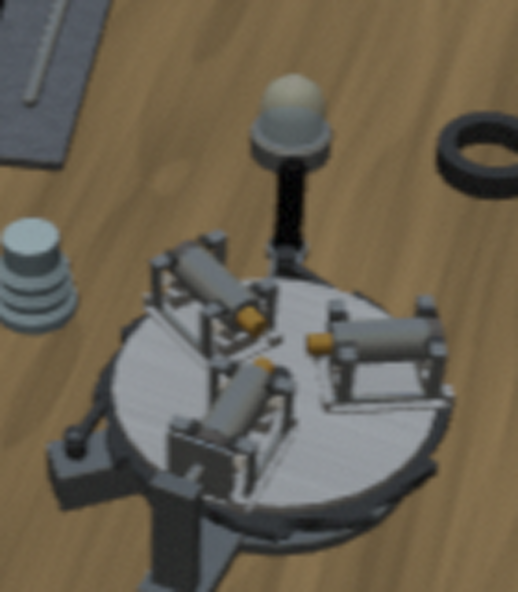

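View pics/top15.png

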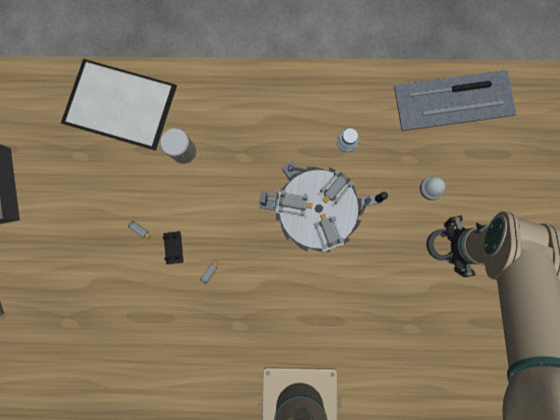

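The sensor points squarely at the plate: polar 80.0 to 80.7° against the plate's 80.6°. The lever is at -79.4°, which is the rest stop I felt, and nothing else on the bench has moved. I'm handing the job in.

```bash
python3 -c "
from cell import order; print(order.finish_job())"
```

```text
the job is handed in; nothing more can be done
None
```

The sensor is seated in the empty nest and indexed to the target plate, and the lever is back at its rest stop. I handed the job in after about 24 s; it reports no verdict.

**What I did**
- I took the 30 mm sensor off the black rest, pressed it into the nest, and let go only once it was seated. While it was still gripped I slid it along the nest to bring the face flush.
- I then worked the lever through three full swings. Each pull ended against the far stop at -121.3° and each return against the rest stop at -79.4°. I checked the dial picture after the first two returns, and each had moved it one notch.

**Last checks**
- **Alignment:** the top view puts the sensor's plug at 80.0°, against 80.6° for the plate. The side view gave 84.8°, but it sees only a sliver of the plug from that angle.
- **Lever:** the grip measures -79.4°, the same as the rest stop I felt.
- **Seating:** the barrel top is level with the two other seated sensors. I judged jaw closure from that height, the snap-down pull and the firm 20 N seat; I could not measure the jaw opening directly.
- **Flush face:** right after release the two views disagreed slightly, one showing the face about 1 mm farther out than the neighbours and the other about 1 mm farther in. At the plate the face could not be measured separately.
- **Force:** the final press peaked at about 46 N at the wrist, applied through the sensor held in the fingers. The wrist limit is 120 N; the 40 N limit covers the arm or gripper body pressing on something.
- **Bench:** in the last top view nothing else had moved; the arm hid part of the setting ring, but it had not touched it.

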